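# Pack the tilted plate clamp until it is snug

## Robot

A 6-joint arm with a two-finger parallel gripper is mounted at the origin on the work surface. World frame = base frame: x ahead of the robot, y to its left, z up, the work surface at z = 0. Lengths are in m, angles in degrees, forces in N, time in s.
With the tool pointing down it reaches from about 0.3 to 0.85 m from the base axis. Payload 4.2 kg.
Tool frame: the origin (TCP) lies at the very end of the fingers, on their centre line; the grasp point (between the pads) lies arm.hold_point_z behind it (arm.hold_point_z is the distance from the TCP to the grasp point, in m); z points along the fingers, x is the direction in which the jaws open and shut, and the axes are right-handed (so a half turn about z gives the same grasp; the last joint's range is limited). The gripper opens to 91 mm and grips with 3 to 60 N. Pads are 32 mm wide; open, the fingers measure 118 mm over their backs; the gripper's body (76 mm by 178 mm) begins 60 mm behind the grasp point.
Start: joints at [-75.86, 18.312, 89.639, -0, 72.044, -1.146], TCP at [0.152, -0.555, 0.214] pointing down, gripper open.
Joint ranges: [-177.97, 177.97], [-48.28, 115.42], [12.27, 149.76], [-77.06, 257.06], [2.81, 150.46], [-146.56, 146.56]. Speed limits (degrees/s): [147.25, 147.25, 180, 180, 180, 180].

## Interface

Orientations are given as [roll, pitch, yaw] about the fixed x, y, z axes, in that order (R = Rz(yaw) Ry(pitch) Rx(roll)).
In Python, from cell import arm gives the robot as it stands.
- The arm moves only by the shell command python3 -m inch 'ROWS' [FORCE]. ROWS is JSON, a list of rows, each an object of numbers: "fingers": the opening, from -1 (shut) to 1 (fully open); "tx", "ty", "tz": the shift along the tool's x, y, z in m; "wx", "wy", "wz": the turn, a rotation vector about the tool's x, y, z in rad. A call has 1 to 8 rows; each row is the pose to reach, as a shift and turn from the pose measured when the call began, along the tool's axes at that moment; what a row does not reach only later rows make up. A row lasts 1/10 s, in which the tool goes at most 50 mm and 8.59 degrees, less where a joint would pass 70% of its speed; a pose out of reach is approached as far as the arm can. A call with a gripper value outside its range is refused whole. The fingers move at their own pace and stop on an object; FORCE is the grip in N (left out, the last holds). Time passes only in rows, so rows that repeat a pose let the fingers close. It gives the time, the measured TCP pose, the force and the opening at its end, in the units of the state.
- arm.state(): the state, without advancing time (a new reading comes with each control period).
- arm.camera(name): name is "scene" or "top" or "wrist"; returns the picture (384x512x3 uint8, blue, green, red); there is no depth.
- arm.get_calibration(name): a dict with "intrinsics" (3x3 intrinsics, pixels), "rvec" (rotation vector, rad) and "tvec" (3), from world to camera coordinates, as OpenCV has them; the wrist camera has in their place "T_tool_cam" (4x4, takes a point from camera to tool coordinates, whose origin is the TCP and whose axes are the tool frame's). Camera axes: x right, y down, z forward; pixel columns grow to the right and rows downward; lengths in m; the calibration is good to about 2 mm. The wrist camera is an equidistant fisheye: a pixel r from the principal point sees the ray r / f radians off the axis. A picture is of the moment at which its call begins: read the wrist's pose just before it. get_calibration takes no time and is no camera call.
- arm.job_done(): hands the job in, once; it reports no verdict.
The state is a dict: "clock": time; "joint_pos": joint angles; "qd": joint speeds; "effort": joint torques, N m; "tcp_pos": TCP position; "tcp_rot": TCP orientation; "ft_force": force on the tool from outside, world axes, zero at the start; "torque": the same for the moment, N m; "finger_gap": finger opening in m.
Only numpy, scipy, OpenCV 4.12 (cv2) and the standard library are available. Lean on these libraries where they do the work, as an engineer would, in place of code of your own. Each camera call takes 0.05 s, during which the arm holds its last target.

## Task

Fill the gap in the tilted plate clamp with blue spacer plates: slide them in one at a time, each pushed fully home, until the pack is held snugly by the orange spring pad instead of lying loose. Leave the plates that are not needed standing in the rack, and do not disturb the bottle, the beaker or the dish.

Things in the scene. Friction and masses are not known exactly. Their poses are not given: they have to be found in the camera images.
- cradle: slot of the grey bench clamp (base 190 x 110 mm), leaning 30 deg from vertical, mouth up and towards the robot. Origin: slot floor, mid width, at the aluminium backrest's face, 28 mm above the bench. z: up along the slot; x: stacking direction, away from the backrest (away from robot and up); y: across. Side cheeks leave 65 mm width up to z = 45 mm, then flare out to z = 60 mm
- backrest_top (a point): middle of the backrest's top edge, cradle frame (0, 0, 75) mm. Opposite the backrest is an orange pad 56 mm wide: parallel to the backrest up to cradle z = 34 mm, then flaring 16 mm away from it up to z = 66 mm. The gap between backrest and free pad differs each time, 9.5 to 22 mm, and is not reported; two or three plates fill it
- first_top (a point): where the top edge's centre of the first plate is when home: cradle frame (4, 0, 110) mm, next ones 8 mm further in x. Plates lie on the backrest by their weight. The pad is sprung (7 N to start, 0.25 N per mm, 9.5 mm travel): a plate that leaves slack slides down freely; the one that makes it snug needs a push of about 4 to 17 N and stays proud if let go; a further one will normally not go in
- rack: fixed storage rack, grey base 150 x 90 mm with white ribs. Origin: underside centre, on the bench. Four slots 9.4 mm wide at x = -51, -17, 17 and 51 mm, for plates across y; slot floor 8 mm above the bench, ribs up to 35 mm and 50 mm long, end stops up to 26 mm. Plate tops stand 118 mm above the bench
- plate_a: blue plastic spacer plate, 8 x 60 x 110 mm (thick, wide, tall), about 65 g, all four alike; at the start it stands upright in the rack. Origin: centre of its bottom edge face; x through its thickness, y across its 60 mm width, z along its 110 mm height
- plate_b: blue plastic spacer plate, 8 x 60 x 110 mm (thick, wide, tall), about 65 g, all four alike; at the start it stands upright in the rack. Origin: centre of its bottom edge face; x through its thickness, y across its 60 mm width, z along its 110 mm height
- plate_c: blue plastic spacer plate, 8 x 60 x 110 mm (thick, wide, tall), about 65 g, all four alike; at the start it stands upright in the rack. Origin: centre of its bottom edge face; x through its thickness, y across its 60 mm width, z along its 110 mm height
- plate_d: blue plastic spacer plate, 8 x 60 x 110 mm (thick, wide, tall), about 65 g, all four alike; at the start it stands upright in the rack. Origin: centre of its bottom edge face; x through its thickness, y across its 60 mm width, z along its 110 mm height
- bottle: closed amber bottle, 56 mm across, 130 mm tall, bystander; origin: underside centre
- beaker: white open cup-shaped beaker, 64 mm across, 85 mm tall, bystander; origin: underside centre
- dish: shallow steel dish, 84 mm across, 20 mm tall, bystander; origin: underside centre
Not all that is in view belongs to the job. Leave any green or turquoise look-alike of the plate_b alone.

How it is judged:
By the outcome, as a careful person would: the job done as asked, in the order asked, and still so for the second after the job is handed in, with the robot touching nothing.
It also fails if it takes over 72 s, if anything falls off the work surface, if the arm or the gripper's body presses on something with over 40 N, if the wrist force passes 120 N, or if a joint passes its speed limit or range.

## Working session

There is one attempt and no reset: what is moved stays moved. The work goes in short steps, Python scripts to look and compute and a shell command to move; the robot and the scene stay as the last step left them, time stands still between calls to the robot, and variables do not carry over. Pictures are saved under pics/ and viewed, and the job is handed in when it is done.

```bash
ls; mkdir -p pics; python3 - <<'E'
from cell import arm
import cv2
print(arm.state()); print(arm.hold_point_z)
for n in ["scene","top","wrist"]:
    cv2.imwrite(f"pics/{n}0.png",arm.camera(n)); print(n,arm.get_calibration(n))
E
```

```text
pics
{'clock': 0.0, 'joint_pos': array([-7.58596176e+01,  1.83527912e+01,  8.97080019e+01,  6.22212192e-04,
        7.20444090e+01, -1.14369148e+00]), 'qd': array([-0.05439152, -0.04116548, -0.05403405,  0.06739091,  0.02998094,
        0.1683547 ]), 'effort': array([-6.85918531e-04, -4.12465131e+01, -2.31970382e+01,  7.26385647e-02,
        4.55761829e-02, -1.56778574e-04]), 'tcp_pos': array([ 0.15147095, -0.55414956,  0.21309795]), 'tcp_rot': array([-1.79997309e+02,  1.05169290e-01, -7.47161160e+01]), 'ft_force': array([-0.41364985,  0.0820263 ,  0.34869394]), 'torque': array([-0.00411571,  0.02353236,  0.00815018]), 'finger_gap': 0.09104830229108662}
0.0188
scene {'intrinsics': array([[386.5837366,   0.       , 251.7071358],
       [  0.       , 386.5837366, 192.5623307],
       [  0.       ,   0.       ,   1.       ]]), 'rvec': array([ 1.01874934,  2.57983801, -0.86115347]), 'tvec': array([ 0.39111438, -0.29168837,  1.37260054])}
top {'intrinsics': array([[490.9221926 ,   0.        , 253.75062734],
       [  0.        , 490.9221926 , 187.03359747],
       [  0.        ,   0.        ,   1.        ]]), 'rvec': array([ 2.16494544, -2.14013623,  0.14249961]), 'tvec': array([0.03731568, 0.57070072, 1.20833478])}
wrist {'intrinsics': array([[297.31863964,   0.        , 249.81005707],
       [  0.        , 297.31863964, 194.97281051],
       [  0.        ,   0.        ,   1.        ]]), 'T_tool_cam': array([[ 9.99998952e-01, -1.44155237e-03,  1.37063368e-04,
        -3.71668406e-05],
       [ 1.34393578e-03,  9.59173043e-01,  2.82816668e-01,
        -7.94222089e-02],
       [-5.39162526e-04, -2.82816187e-01,  9.59173975e-01,
        -1.71496084e-01],
       [ 0.00000000e+00,  0.00000000e+00,  0.00000000e+00,
         1.00000000e+00]])}
```

View pics/scene0.png

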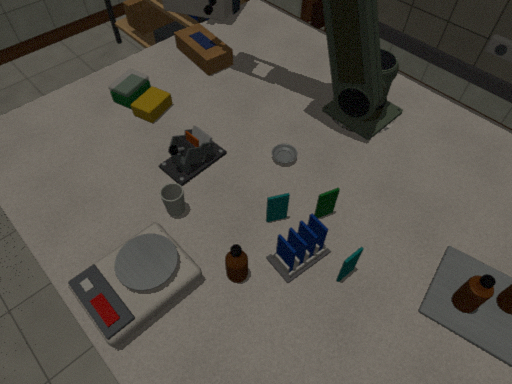

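View pics/top0.png

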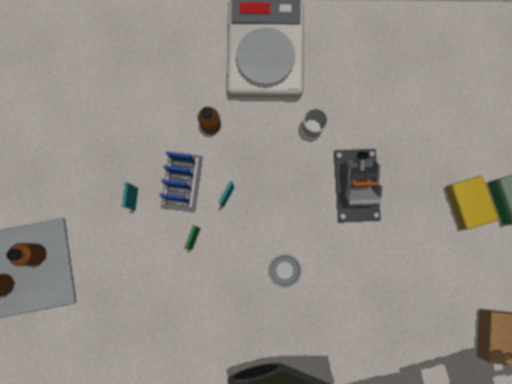

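View pics/wrist0.png

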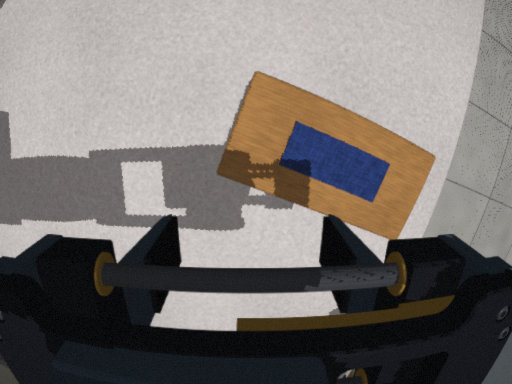

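The scene picture shows the rack with four blue plates (300,245) and the clamp (193,150). The top picture shows the rack at (180,180) and the clamp at (358,185). Next I'll measure both.

```bash
cat > h.py <<'E'
import numpy as np, cv2
from cell import arm
from scipy.spatial.transform import Rotation as R
def cam(n):
    c=arm.get_calibration(n); Rm=cv2.Rodrigues(c["rvec"])[0]; return c["intrinsics"],Rm,np.array(c["tvec"])
def ray(n,u,v):
    K,Rm,t=cam(n); d=Rm.T@np.linalg.inv(K)@np.array([u,v,1.]); return -Rm.T@t,d
def onz(n,u,v,z):
    o,d=ray(n,u,v); return o+d*(z-o[2])/d[2]
def proj(n,p):
    K,Rm,t=cam(n); q=K@(Rm@np.array(p)+t); return q[:2]/q[2]
def two(a,ua,b,ub):
    o1,d1=ray(a,*ua);o2,d2=ray(b,*ub);d1/=np.linalg.norm(d1);d2/=np.linalg.norm(d2)
    s=np.linalg.lstsq(np.c_[d1,-d2],o2-o1,rcond=None)[0]
    p,q=o1+s[0]*d1,o2+s[1]*d2; return (p+q)/2,np.linalg.norm(p-q)
def Tt(st): 
    T=np.eye(4);T[:3,:3]=R.from_euler('xyz',st["tcp_rot"],degrees=True).as_matrix();T[:3,3]=st["tcp_pos"];return T
def wray(st,u,v):
    c=arm.get_calibration("wrist");K=c["intrinsics"];x=np.array([u-K[0,2],v-K[1,2]])/K[0,0];r=np.hypot(*x)
    d=np.array([*(np.sin(r)*x/max(r,1e-9)),np.cos(r)]);T=Tt(st)@c["T_tool_cam"];return T[:3,3],T[:3,:3]@d
def wonz(st,u,v,z):
    o,d=wray(st,u,v);return o+d*(z-o[2])/d[2]
def wproj(st,p):
    c=arm.get_calibration("wrist");K=c["intrinsics"];T=np.linalg.inv(Tt(st)@c["T_tool_cam"]);q=T[:3,:3]@np.array(p)+T[:3,3]
    r=np.arctan2(np.hypot(q[0],q[1]),q[2]);return K[:2,2]+K[0,0]*r*q[:2]/np.hypot(q[0],q[1])
E
python3 - <<'E'
from h import *
print(onz("top",180,180,0),onz("top",358,185,0),onz("top",208,120,.0),onz("top",314,124,0),onz("top",284,270,0))
im=cv2.imread("pics/top0.png")
cv2.imwrite("pics/tz.png",np.hstack([cv2.resize(im[140:230,140:220],None,fx=5,fy=5,interpolation=2),cv2.resize(im[140:230,325:395],None,fx=5,fy=5,interpolation=2)]))
im=cv2.imread("pics/scene0.png")
cv2.imwrite("pics/sz.png",np.hstack([cv2.resize(im[205:285,255:335],None,fx=5,fy=5,interpolation=2),cv2.resize(im[115:195,150:230],None,fx=5,fy=5,interpolation=2)]))
hs=cv2.cvtColor(cv2.imread("pics/top0.png"),cv2.COLOR_BGR2HSV)
m=cv2.inRange(hs,(110,120,40),(125,255,255))
for c in cv2.findContours(m,0,1)[0]:
    if cv2.contourArea(c)>20: print(cv2.contourArea(c),cv2.boundingRect(c),cv2.minAreaRect(c))
E
```

```text
[0.59165563 0.2374604  0.        ] [ 0.58381126 -0.22891554  0.        ] [0.7540893  0.16792174 0.        ] [ 0.7464211  -0.11449841  0.        ] [ 0.362022   -0.03592412  0.        ]
```

View pics/tz.png

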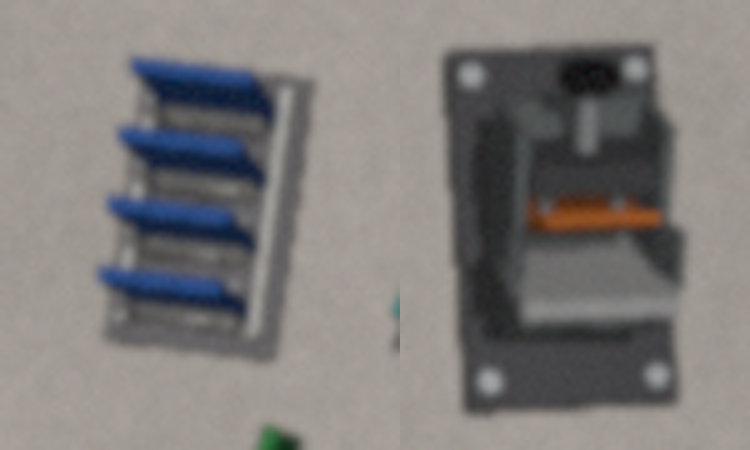

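View pics/sz.png

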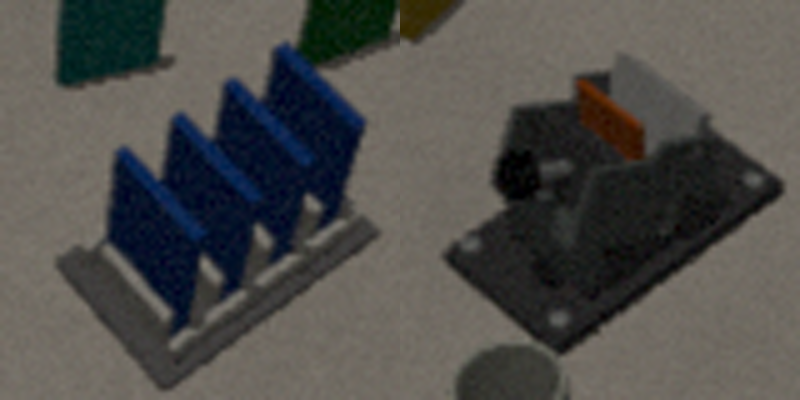

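```bash
cat >> h.py <<'E'
def rel(p,rot):
    st=arm.state();T=Tt(st);G=np.eye(4);G[:3,:3]=rot if np.shape(rot)==(3,3) else R.from_euler('xyz',rot,degrees=True).as_matrix();G[:3,3]=p
    D=np.linalg.inv(T)@G;print("t",D[:3,3].round(4),"w",R.from_matrix(D[:3,:3]).as_rotvec().round(4));return D
E
python3 - <<'E'
from h import *
rel([.54,-.22,.28],[180,0,-90])
E
```

```text
t [-0.2201 -0.4629 -0.0664] w [2.000e-04 1.300e-03 2.668e-01]
```

```bash
python3 -m inch '[{"tx":-0.22,"ty":-0.463,"tz":-0.066,"wz":0.267},{"tx":-0.22,"ty":-0.463,"tz":-0.066,"wz":0.267},{"tx":-0.22,"ty":-0.463,"tz":-0.066,"wz":0.267},{"tx":-0.22,"ty":-0.463,"tz":-0.066,"wz":0.267},{"tx":-0.22,"ty":-0.463,"tz":-0.066,"wz":0.267},{"tx":-0.22,"ty":-0.463,"tz":-0.066,"wz":0.267},{"tx":-0.22,"ty":-0.463,"tz":-0.066,"wz":0.267},{"tx":-0.22,"ty":-0.463,"tz":-0.066,"wz":0.267}]'; python3 - <<'E'
from h import *
rel([.54,-.22,.28],[180,0,-90])
E
```

```text
t [-0.2201 -0.4629 -0.0664] w [2.000e-04 1.300e-03 2.668e-01]invalid input at $[0]: expected keys fingers, tx, ty, tz, wx, wy, wz
```

```bash
python3 -m inch '[{"fingers":0.8,"tx":-0.22,"ty":-0.463,"tz":-0.066,"wx":0,"wy":0,"wz":0.267},{"fingers":0.8,"tx":-0.22,"ty":-0.463,"tz":-0.066,"wx":0,"wy":0,"wz":0.267},{"fingers":0.8,"tx":-0.22,"ty":-0.463,"tz":-0.066,"wx":0,"wy":0,"wz":0.267},{"fingers":0.8,"tx":-0.22,"ty":-0.463,"tz":-0.066,"wx":0,"wy":0,"wz":0.267},{"fingers":0.8,"tx":-0.22,"ty":-0.463,"tz":-0.066,"wx":0,"wy":0,"wz":0.267},{"fingers":0.8,"tx":-0.22,"ty":-0.463,"tz":-0.066,"wx":0,"wy":0,"wz":0.267},{"fingers":0.8,"tx":-0.22,"ty":-0.463,"tz":-0.066,"wx":0,"wy":0,"wz":0.267},{"fingers":0.8,"tx":-0.22,"ty":-0.463,"tz":-0.066,"wx":0,"wy":0,"wz":0.267}]'; python3 - <<'E'
from h import *
rel([.54,-.22,.28],[180,0,-90])
E
```

```text
clock: 0.95
tcp_pos: [0.4518, -0.2955, 0.2647]
tcp_rot: [180.0, 0.1, -90.0]
ft_force: [0.7, -0.8, 0.4]
finger_gap: 0.0822
t [-0.0756 -0.0882 -0.0153] w [ 0.0005  0.0012 -0.0002]
```

```bash
python3 -m inch '[{"fingers":0.8,"tx":-0.075,"ty":-0.088,"tz":-0.015,"wx":0,"wy":0,"wz":0},{"fingers":0.8,"tx":-0.075,"ty":-0.088,"tz":-0.015,"wx":0,"wy":0,"wz":0},{"fingers":0.8,"tx":-0.075,"ty":-0.088,"tz":-0.015,"wx":0,"wy":0,"wz":0},{"fingers":0.8,"tx":-0.075,"ty":-0.088,"tz":-0.015,"wx":0,"wy":0,"wz":0}]'; python3 - <<'E'
from h import *
import pickle
st=arm.state();im=arm.camera("wrist");pickle.dump(st,open("st1.pkl","wb"))
print(st["tcp_pos"],st["tcp_rot"],abs(st["qd"]).max())
cv2.imwrite("pics/w1.png",im);cv2.imwrite("pics/w1b.png",cv2.resize(im,(768,576),interpolation=2))
rel([.57,.23,.26],[180,0,-90])
E
```

```text
clock: 1.35
tcp_pos: [0.5413, -0.2189, 0.2792]
tcp_rot: [180.0, 0.1, -89.8]
ft_force: [0.1, 0.4, -0.2]
finger_gap: 0.0819
[ 0.54131738 -0.2189156   0.27924689] [ 1.79954536e+02  8.59905456e-02 -8.97969512e+01] 3.0843315267886506
t [-0.4501 -0.031   0.0195] w [0.0022 0.001  0.0017]
```

View pics/w1b.png

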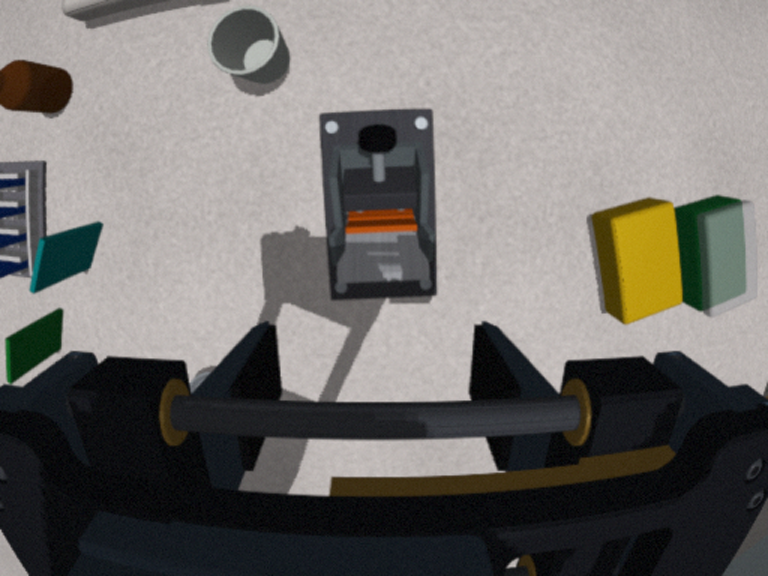

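The wrist view shows the clamp at about (380,205) of 768, yawed slightly. I'll zoom in on it.

```bash
python3 - <<'E'
from h import *
im=cv2.imread("pics/w1.png");c=im[65:205,205:300];cv2.imwrite("pics/w1z.png",cv2.resize(cv2.convertScaleAbs(c,alpha=1.5),None,fx=4.2,fy=4.2,interpolation=2))
im=cv2.imread("pics/top0.png");
E
```

```text
(no output)
```

View pics/w1z.png

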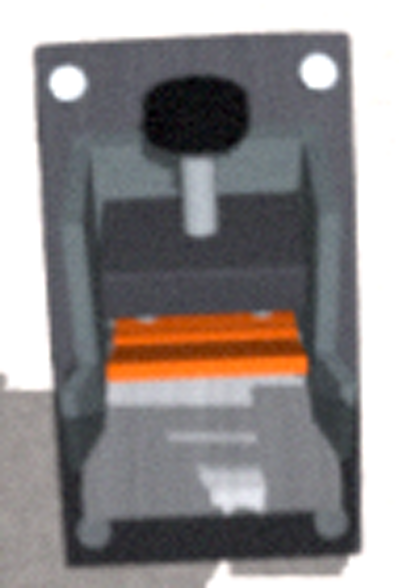

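```bash
python3 - <<'E'
from h import *
import pickle
st=pickle.load(open("st1.pkl","rb"))
f=lambda x,y:(205+x/4.2,65+y/4.2)
for h in (0,.01,.015):
  for nm,q in dict(bl=(68,563),br=(360,550),tl=(35,45),tr=(350,35),s1=(68,83),s2=(318,71)).items(): print(h,nm,wonz(st,*f(*q),h).round(4))
for nm,q in dict(L=(107,518),M=(211,514),Rr=(315,510)).items(): print(nm,wonz(st,*f(*q),.093).round(4))
for nm,q in dict(padtopL=(108,378),R=(307,370),farL=(117,318),farR=(293,312)).items(): print(nm,wonz(st,*f(*q),.09).round(4))
print("top cam backrest")
for q in [(520,322),(680,314),(525,300),(672,290)]:
  print(onz("top",325+(q[0]-400)/5,140+q[1]/5,.093).round(4))
for q in [(445,50),(652,45),(678,402),(468,412)]:
  print(onz("top",325+(q[0]-400)/5,140+q[1]/5,.01).round(4))
E
```

```text
0 bl [ 0.4808 -0.1734  0.    ]
0 br [ 0.4862 -0.284   0.    ]
0 tl [ 0.6732 -0.1641  0.    ]
0 tr [ 0.6772 -0.276   0.    ]
0 s1 [ 0.6589 -0.1759  0.    ]
0 s2 [ 0.6636 -0.2646  0.    ]
0.01 bl [ 0.4839 -0.1744  0.01  ]
0.01 br [ 0.4892 -0.2826  0.01  ]
0.01 tl [ 0.672  -0.1653  0.01  ]
0.01 tr [ 0.6759 -0.2747  0.01  ]
0.01 s1 [ 0.6581 -0.1768  0.01  ]
0.01 s2 [ 0.6626 -0.2636  0.01  ]
0.015 bl [ 0.4855 -0.1749  0.015 ]
0.015 br [ 0.4907 -0.2819  0.015 ]
0.015 tl [ 0.6714 -0.1659  0.015 ]
0.015 tr [ 0.6753 -0.2741  0.015 ]
0.015 s1 [ 0.6577 -0.1773  0.015 ]
0.015 s2 [ 0.6622 -0.2631  0.015 ]
L [ 0.5238 -0.1948  0.093 ]
M [ 0.5251 -0.2257  0.093 ]
Rr [ 0.5264 -0.2566  0.093 ]
padtopL [ 0.5653 -0.1954  0.09  ]
R [ 0.5679 -0.2535  0.09  ]
farL [ 0.5829 -0.1982  0.09  ]
farR [ 0.5849 -0.2491  0.09  ]
top cam backrest
[ 0.5232 -0.1866  0.093 ]
[ 0.528  -0.2639  0.093 ]
[ 0.534  -0.1892  0.093 ]
[ 0.5396 -0.2603  0.093 ]
[ 0.6744 -0.1654  0.01  ]
[ 0.6783 -0.274   0.01  ]
[ 0.4911 -0.2834  0.01  ]
[ 0.4847 -0.1753  0.01  ]
```

```bash
python3 - <<'E'
from h import *
im=cv2.imread("pics/w1.png");c=im[140:205,215:295];a=cv2.resize(cv2.convertScaleAbs(c,alpha=1.7),None,fx=7,fy=7,interpolation=2)
im=cv2.imread("pics/top0.png");c=im[180:216,340:388];b=cv2.resize(cv2.convertScaleAbs(c,alpha=1.7),None,fx=5,fy=5,interpolation=2)
b2=np.zeros((a.shape[0],b.shape[1],3),np.uint8);b2[:b.shape[0]]=b
cv2.imwrite("pics/z2.png",np.hstack([a[:, :],b2]))
E
```

```text
(no output)
```

View pics/z2.png

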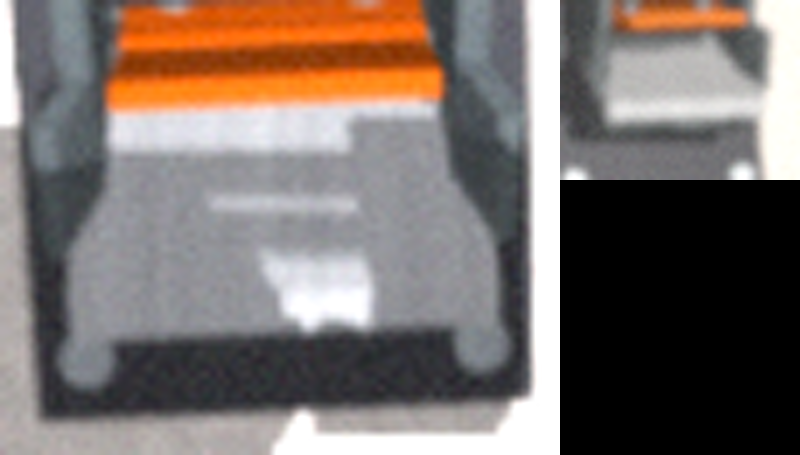

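```bash
python3 -m inch '[{"fingers":0.8,"tx":-0.08,"ty":0.10,"tz":0,"wx":0,"wy":0,"wz":0},{"fingers":0.8,"tx":-0.08,"ty":0.10,"tz":0,"wx":0,"wy":0,"wz":0},{"fingers":0.8,"tx":-0.08,"ty":0.10,"tz":0,"wx":0,"wy":0,"wz":0},{"fingers":0.8,"tx":-0.08,"ty":0.10,"tz":0,"wx":0,"wy":0,"wz":0}]'; python3 - <<'E'
from h import *
import pickle
st=arm.state();im=arm.camera("wrist");pickle.dump(st,open("st2.pkl","wb"))
cv2.imwrite("pics/w2.png",im)
q=wproj(st,[.58,-.225,.05]);print(q)
u,v=q.astype(int);u0,v0=max(u-50,0),max(v-45,0)
print(u0,v0);cv2.imwrite("pics/w2b.png",cv2.resize(cv2.convertScaleAbs(im[v0:v0+100,u0:u0+110],alpha=1.5),None,fx=6,fy=6,interpolation=2))
rel([.57,.23,.26],[180,0,-90])
E
```

```text
clock: 1.8
tcp_pos: [0.4354, -0.1398, 0.2797]
tcp_rot: [179.8, 0.1, -90.0]
ft_force: [-0.2, -0.3, 0.6]
finger_gap: 0.082
[313.32347139  63.07448525]
263 18
t [-0.3709 -0.1328  0.0196] w [ 0.0019 -0.      0.0005]
```

View pics/w2b.png

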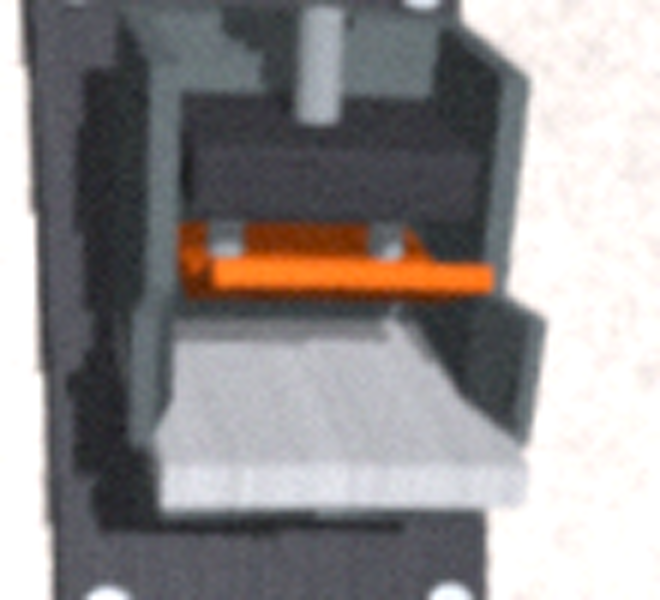

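```bash
python3 - <<'E'
from h import *
import pickle
st=pickle.load(open("st2.pkl","rb"))
f=lambda x,y:(263+x/6,18+y/6)
for q in [(160,466),(340,464),(525,463)]: print(wonz(st,*f(*q),.093).round(4))
for q in [(160,512),(525,503)]: print('out',wonz(st,*f(*q),.0885).round(4))
for q in [(212,290),(495,290),(212,258),(495,265)]: print('padtop',wonz(st,*f(*q),.095).round(4))
E
```

```text
[ 0.5317 -0.1873  0.093 ]
[ 0.5336 -0.224   0.093 ]
[ 0.5363 -0.2635  0.093 ]
out [ 0.5225 -0.188   0.0885]
out [ 0.5281 -0.2653  0.0885]
padtop [ 0.5677 -0.1973  0.095 ]
padtop [ 0.5718 -0.2559  0.095 ]
padtop [ 0.5743 -0.1973  0.095 ]
padtop [ 0.5771 -0.2559  0.095 ]
```

```bash
python3 -m inch '[{"fingers":0.8,"tx":-0.371,"ty":-0.133,"tz":0.02,"wx":0,"wy":0,"wz":0},{"fingers":0.8,"tx":-0.371,"ty":-0.133,"tz":0.02,"wx":0,"wy":0,"wz":0},{"fingers":0.8,"tx":-0.371,"ty":-0.133,"tz":0.02,"wx":0,"wy":0,"wz":0},{"fingers":0.8,"tx":-0.371,"ty":-0.133,"tz":0.02,"wx":0,"wy":0,"wz":0},{"fingers":0.8,"tx":-0.371,"ty":-0.133,"tz":0.02,"wx":0,"wy":0,"wz":0},{"fingers":0.8,"tx":-0.371,"ty":-0.133,"tz":0.02,"wx":0,"wy":0,"wz":0},{"fingers":0.8,"tx":-0.371,"ty":-0.133,"tz":0.02,"wx":0,"wy":0,"wz":0},{"fingers":0.8,"tx":-0.371,"ty":-0.133,"tz":0.02,"wx":0,"wy":0,"wz":0}]';python3 -m inch '[{"fingers":0.8,"tx":0,"ty":0,"tz":0,"wx":0,"wy":0,"wz":0}]'; python3 - <<'E'
from h import *
import pickle
st=arm.state();im=arm.camera("wrist");pickle.dump(st,open("st3.pkl","wb"))
cv2.imwrite("pics/w3.png",im)
q=wproj(st,[.6,.237,.1]);print(q)
u,v=q.astype(int);u0,v0=max(u-65,0),max(v-75,0)
print(u0,v0);cv2.imwrite("pics/w3b.png",cv2.resize(cv2.convertScaleAbs(im[v0:v0+118,u0:u0+150],alpha=1.5),None,fx=5,fy=5,interpolation=2))
print(st["joint_pos"])
E
```

```text
clock: 2.65
tcp_pos: [0.5721, 0.2311, 0.2586]
tcp_rot: [179.9, -0.0, -90.0]
ft_force: [0.4, -1.2, -0.2]
finger_gap: 0.0818
clock: 2.75
tcp_pos: [0.5744, 0.2344, 0.2565]
tcp_rot: [179.9, 0.0, -89.9]
ft_force: [0.1, -0.6, -0.9]
finger_gap: 0.0826
[247.3354103 157.7956932]
182 82
[2.11069187e+01 2.13228073e+01 7.89861072e+01 6.08904690e-02
 7.98103315e+01 1.10968356e+02]
```

View pics/w3b.png

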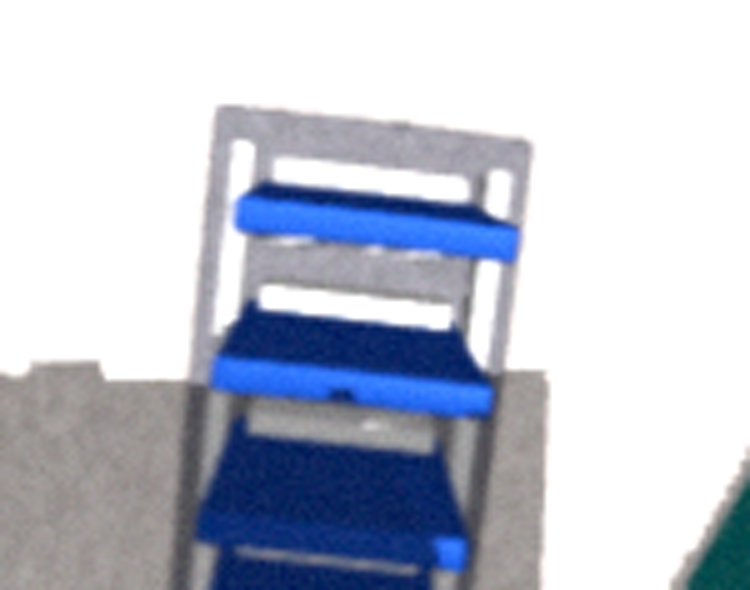

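```bash
python3 - <<'E'
from h import *
import pickle
st=pickle.load(open("st3.pkl","rb"))
f=lambda x,y:(182+x/5,82+y/5)
P=lambda x,y:wonz(st,*f(x,y),.118)
for q in [[(238,195),(515,227),(519,260),(236,230)],[(215,357),(491,385),(491,413),(215,391)],[(200,510),(463,540),(463,570),(200,543)]]:
    c=np.array([P(*k) for k in q]);print(c.mean(0).round(4),'w',np.linalg.norm(c[0]-c[1]),np.linalg.norm(c[2]-c[3]),'t',np.linalg.norm(c[0]-c[3]),'yaw',np.degrees(np.arctan2(*( (c[1]-c[0]+c[2]-c[3])[[0,1]]*[1,-1]))))
# top cam zoom
T=lambda x,y:onz("top",140+x/5,140+y/5,.118)
for q in [(133,60),(250,75)],[(120,130),(238,142)],[(109,200),(228,212)],[(99,270),(215,285)]:
    a,b=T(*q[0]),T(*q[1]);print(a.round(4),b.round(4),((a+b)/2).round(4),np.degrees(np.arctan2((b-a)[0],-(b-a)[1])))
E
```

```text
[0.6351 0.2263 0.118 ] w 0.05784322505236531 0.05923454827892317 t 0.0073362763751428 yaw -6.110070702191513
[0.6015 0.2312 0.118 ] w 0.05857082662485912 0.058711109802398895 t 0.007288898924779079 yaw -5.168120695879022
[0.5676 0.2358 0.118 ] w 0.057281240172332264 0.05755708917892646 t 0.0074001873231033495 yaw -6.377257341512318
[0.6418 0.2536 0.118 ] [0.6352 0.1973 0.118 ] [0.6385 0.2255 0.118 ] -6.754821225049696
[0.6077 0.2586 0.118 ] [0.6026 0.2021 0.118 ] [0.6052 0.2304 0.118 ] -5.214625753793021
[0.5739 0.2627 0.118 ] [0.5688 0.2059 0.118 ] [0.5713 0.2343 0.118 ] -5.143902693042762
[0.5403 0.2662 0.118 ] [0.5338 0.211  0.118 ] [0.5371 0.2386 0.118 ] -6.733769921419535
```

```bash
cat >> h.py <<'E'
cy=np.radians(2.9)
Rc=R.from_euler('z',2.9,degrees=True).as_matrix()@np.array([[np.cos(np.pi/6),0,-.5],[0,1,0],[.5,0,np.cos(np.pi/6)]])
Oc=np.array([.535,-.2256,.02801+.075*np.cos(np.pi/6)])-.075*Rc[:,2]
Tool_c=Rc@np.array([[0,-1,0],[-1,0,0],[0,0,-1.]]) # tool x=-yc, y=-xc, z=-zc
def C(x,y,z): return Oc+Rc@(np.array([x,y,z])/1000)
def pick(px,py,z,off=.012,yaw=-7):
    a=np.radians(yaw);return [px+off*np.cos(a),py+off*np.sin(a),z],[180,0,-90+yaw]
E
python3 - <<'E'
from h import *
print(Rc,Oc,np.linalg.det(Tool_c))
rel(*pick(.635,.226,.15));rel(*pick(.635,.226,.088))
E
```

```text
[[ 0.86491633 -0.05059294 -0.49935968]
 [ 0.04381477  0.99871936 -0.02529647]
 [ 0.5         0.          0.8660254 ]] [ 0.57245198 -0.22370276  0.02801   ] 1.0000000000000002
t [ 0.0073 -0.0734  0.1064] w [ 0.003  -0.0021  0.123 ]
t [ 0.0072 -0.0736  0.1684] w [ 0.003  -0.0021  0.123 ]
```

```bash
python3 -m inch '[{"fingers":0.8,"tx":0.0073,"ty":-0.0735,"tz":0.08,"wx":0.003,"wy":-0.002,"wz":0.123},{"fingers":0.8,"tx":0.0073,"ty":-0.0735,"tz":0.1,"wx":0.003,"wy":-0.002,"wz":0.123},{"fingers":0.8,"tx":0.0073,"ty":-0.0735,"tz":0.105,"wx":0.003,"wy":-0.002,"wz":0.123},{"fingers":0.8,"tx":0.0073,"ty":-0.0735,"tz":0.12,"wx":0.003,"wy":-0.002,"wz":0.123},{"fingers":0.8,"tx":0.0073,"ty":-0.0735,"tz":0.15,"wx":0.003,"wy":-0.002,"wz":0.123},{"fingers":0.8,"tx":0.0073,"ty":-0.0735,"tz":0.168,"wx":0.003,"wy":-0.002,"wz":0.123},{"fingers":0.8,"tx":0.0073,"ty":-0.0735,"tz":0.168,"wx":0.003,"wy":-0.002,"wz":0.123}]'; python3 - <<'E'
from h import *
im=arm.camera("wrist");cv2.imwrite("pics/w4.png",cv2.resize(im,None,fx=1.5,fy=1.5))
rel(*pick(.635,.226,.088))
E
```

```text
clock: 3.5
tcp_pos: [0.6453, 0.2212, 0.085]
tcp_rot: [179.7, -0.2, -97.1]
ft_force: [-0.2, 0.5, -0.2]
finger_gap: 0.0821
t [-0.0026 -0.     -0.0009] w [ 0.0026 -0.0019 -0.0023]
```

View pics/w4.png

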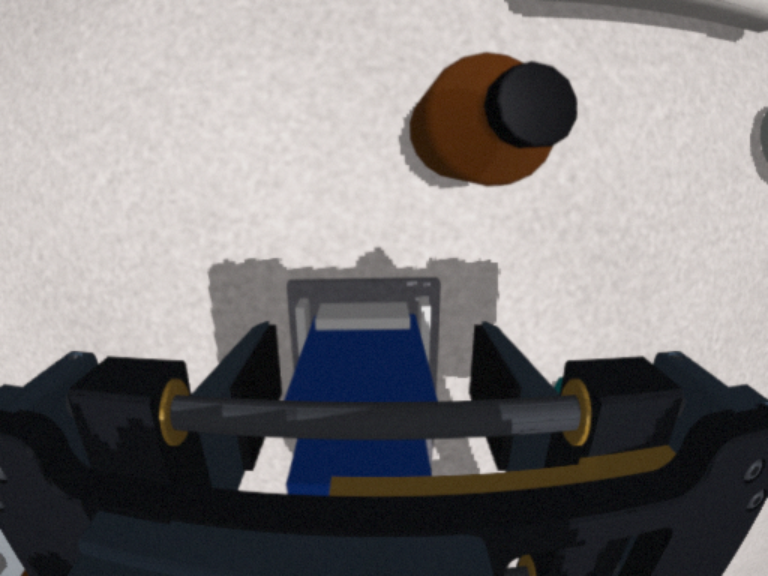

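```bash
python3 -m inch '[{"fingers":0.8,"tx":-0.003,"ty":0,"tz":-0.001,"wx":0,"wy":0,"wz":0},{"fingers":-0.2,"tx":-0.003,"ty":0,"tz":-0.001,"wx":0,"wy":0,"wz":0},{"fingers":-0.2,"tx":-0.003,"ty":0,"tz":-0.001,"wx":0,"wy":0,"wz":0},{"fingers":-0.2,"tx":-0.003,"ty":0,"tz":-0.001,"wx":0,"wy":0,"wz":0},{"fingers":-0.2,"tx":-0.003,"ty":0,"tz":-0.001,"wx":0,"wy":0,"wz":0},{"fingers":-0.2,"tx":-0.003,"ty":0,"tz":-0.001,"wx":0,"wy":0,"wz":0}]' 40; python3 - <<'E'
from h import *
print(arm.state()["finger_gap"])
im=arm.camera("wrist");cv2.imwrite("pics/w5.png",im)
E
```

```text
clock: 4.15
tcp_pos: [0.6473, 0.2251, 0.0889]
tcp_rot: [179.9, -0.1, -97.1]
ft_force: [0.2, -0.2, 3.1]
finger_gap: 0.0595
0.05953487613648775
```

View pics/w5.png

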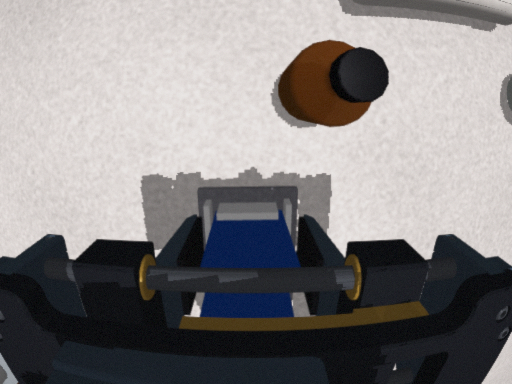

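```bash
python3 -m inch '[{"fingers":-0.2,"tx":0,"ty":0,"tz":-0.03,"wx":0,"wy":0,"wz":0},{"fingers":-0.2,"tx":0,"ty":0,"tz":-0.07,"wx":0,"wy":0,"wz":0},{"fingers":-0.2,"tx":0,"ty":0,"tz":-0.115,"wx":0,"wy":0,"wz":0},{"fingers":-0.2,"tx":0,"ty":0.0,"tz":-0.15,"wx":0,"wy":0,"wz":0},{"fingers":-0.2,"tx":0.02,"ty":0.02,"tz":-0.155,"wx":0,"wy":0,"wz":0}]'; python3 - <<'E'
from h import *
print(C(17.5,0,165));rel(C(17.5,0,170),Tool_c)
E
```

```text
clock: 4.7
tcp_pos: [0.629, 0.2101, 0.2487]
tcp_rot: [-179.5, 0.2, -97.0]
ft_force: [0.1, 0.4, -0.7]
finger_gap: 0.0594
[ 0.50519366 -0.22710992  0.17965419]
t [0.4497 0.0723 0.0623] w [ 0.513  -0.0424 -0.1702]
```

```bash
python3 -m inch '[{"fingers":-0.2,"tx":0.45,"ty":0.072,"tz":0.0,"wx":0.513,"wy":-0.042,"wz":-0.17},{"fingers":-0.2,"tx":0.45,"ty":0.072,"tz":0.0,"wx":0.513,"wy":-0.042,"wz":-0.17},{"fingers":-0.2,"tx":0.45,"ty":0.072,"tz":0.0,"wx":0.513,"wy":-0.042,"wz":-0.17},{"fingers":-0.2,"tx":0.45,"ty":0.072,"tz":0.0,"wx":0.513,"wy":-0.042,"wz":-0.17},{"fingers":-0.2,"tx":0.45,"ty":0.072,"tz":0.0,"wx":0.513,"wy":-0.042,"wz":-0.17},{"fingers":-0.2,"tx":0.45,"ty":0.072,"tz":0.0,"wx":0.513,"wy":-0.042,"wz":-0.17},{"fingers":-0.2,"tx":0.45,"ty":0.072,"tz":0.0,"wx":0.513,"wy":-0.042,"wz":-0.17},{"fingers":-0.2,"tx":0.45,"ty":0.072,"tz":0.02,"wx":0.513,"wy":-0.042,"wz":-0.17}]'; python3 - <<'E'
from h import *
rel(C(17.5,0,170),Tool_c);print(arm.state()["joint_pos"])
E
```

```text
clock: 5.5
tcp_pos: [0.5164, -0.1781, 0.2378]
tcp_rot: [-149.8, -0.1, -87.1]
ft_force: [2.1, -0.4, -0.6]
finger_gap: 0.0595
t [0.0483 0.0411 0.0385] w [-0.0028 -0.0018  0.0008]
[-29.79884075   2.8529217  112.81932578  24.37615754  40.83986097
  42.01197039]
```

```bash
python3 -m inch '[{"fingers":-0.2,"tx":0.048,"ty":0.041,"tz":0.02,"wx":-0.003,"wy":-0.002,"wz":0},{"fingers":-0.2,"tx":0.048,"ty":0.041,"tz":0.03,"wx":-0.003,"wy":-0.002,"wz":0},{"fingers":-0.2,"tx":0.048,"ty":0.041,"tz":0.038,"wx":-0.003,"wy":-0.002,"wz":0},{"fingers":-0.2,"tx":0.048,"ty":0.041,"tz":0.038,"wx":-0.003,"wy":-0.002,"wz":0}]'; python3 - <<'E'
from h import *
rel(C(17.5,0,170),Tool_c)
im=arm.camera("wrist");cv2.imwrite("pics/w6.png",cv2.resize(im,None,fx=1.5,fy=1.5))
im=arm.camera("top");cv2.imwrite("pics/t6.png",cv2.resize(im[140:230,325:395],None,fx=6,fy=6))
E
```

```text
clock: 5.9
tcp_pos: [0.5022, -0.2263, 0.1831]
tcp_rot: [-150.1, 0.1, -87.1]
ft_force: [0.3, -0.3, -0.2]
finger_gap: 0.0596
t [ 0.0009 -0.0008 -0.0005] w [ 0.0024  0.0021 -0.0004]
```

View pics/w6.png

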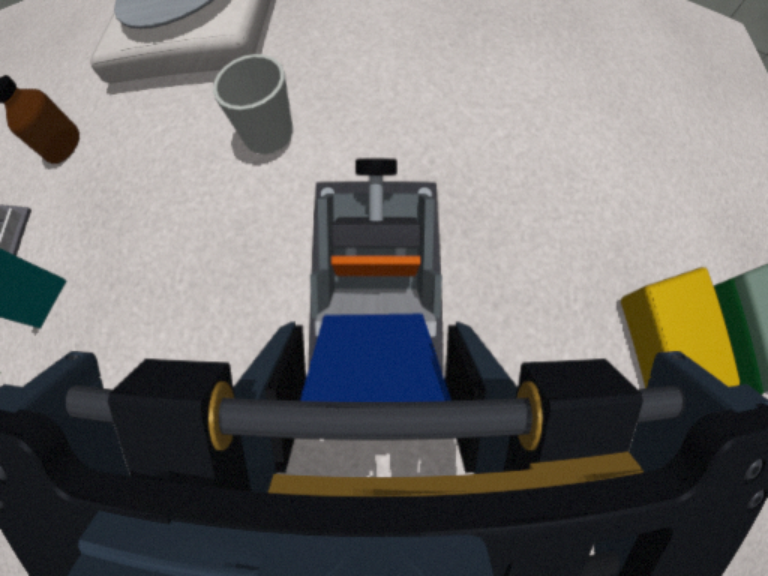

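View pics/t6.png

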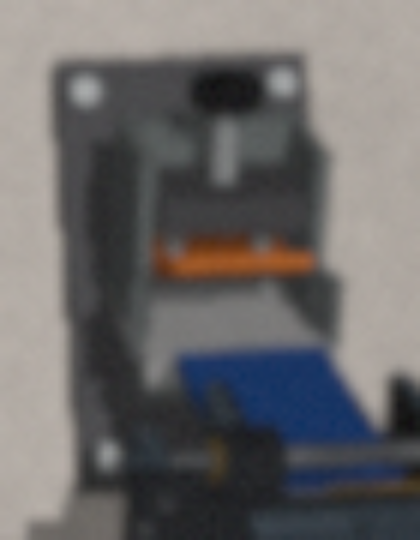

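```bash
cat >> h.py <<'E'
def cloc(st,p): return (Rc.T@(np.array(p)-Oc)*1000).round(1)
def plane(st,u,v,xc):
    o,d=wray(st,u,v);n=Rc[:,0];k=((Oc-o)@n+xc/1000)/(d@n);return cloc(st,o+k*d)
E
python3 - <<'E'
from h import *
im=cv2.imread("pics/w6.png")
hs=cv2.cvtColor(im,cv2.COLOR_BGR2HSV);m=cv2.inRange(hs,(108,150,60),(125,255,255))
for v in (325,335,345,360,380):
    x=np.where(m[v,200:500])[0]+200;print(v,x.min(),x.max())
c=m[310:400].max(1);print(np.where(m[:,370])[0][:3])
st=arm.state()
for q in [(320,316),(422,316),(310,360),(436,360)]: print(plane(st,q[0]/1.5,q[1]/1.5,9.5))
o=cv2.inRange(hs,(3,150,60),(15,255,255));
for v in (260,265,270):
    x=np.where(o[v,300:460])[0]+300;print(v,x.min(),x.max(),plane(st,x.min()/1.5,v/1.5,34),plane(st,x.max()/1.5,v/1.5,34))
E
```

```text
325 322 425
335 319 428
345 315 432
360 311 437
380 306 443
[315 316 317]
[ 9.5 33.8 91. ]
[  9.5 -27.4  90.7]
[  9.5  31.4 153.3]
[  9.5 -27.8 153.1]
260 331 420 [34.  30.8 45.7] [ 34.  -30.   45.3]
265 332 419 [34.  28.7 61. ] [ 34.  -27.8  60.7]
270 334 417 [34.  26.2 74.9] [ 34.  -25.2  74.6]
```

```bash
python3 -m inch '[{"fingers":-0.2,"tx":0.0016,"ty":0,"tz":0,"wx":0,"wy":0.02,"wz":0},{"fingers":-0.2,"tx":0.0016,"ty":-0.001,"tz":0.02,"wx":0,"wy":0.02,"wz":0},{"fingers":-0.2,"tx":0.0016,"ty":-0.001,"tz":0.04,"wx":0,"wy":0.02,"wz":0},{"fingers":-0.2,"tx":0.0016,"ty":-0.001,"tz":0.055,"wx":0,"wy":0.02,"wz":0},{"fingers":-0.2,"tx":0.0016,"ty":-0.001,"tz":0.06,"wx":0,"wy":0.02,"wz":0},{"fingers":-0.2,"tx":0.0016,"ty":-0.001,"tz":0.06,"wx":0,"wy":0.02,"wz":0}]'; python3 - <<'E'
from h import *
s=arm.state();print(cloc(s,s["tcp_pos"]),Rc.T@s["ft_force"])
im=arm.camera("wrist");cv2.imwrite("pics/w7.png",im[80:300,130:370].repeat(3,0).repeat(3,1)[:600])
E
```

```text
clock: 6.6
tcp_pos: [0.5345, -0.225, 0.1337]
tcp_rot: [-150.0, -1.0, -87.4]
ft_force: [0.1, 0.5, -0.9]
finger_gap: 0.0594
[ 20.    0.6 110.5] [-0.35726298  0.47506538 -0.84932786]
```

View pics/w7.png

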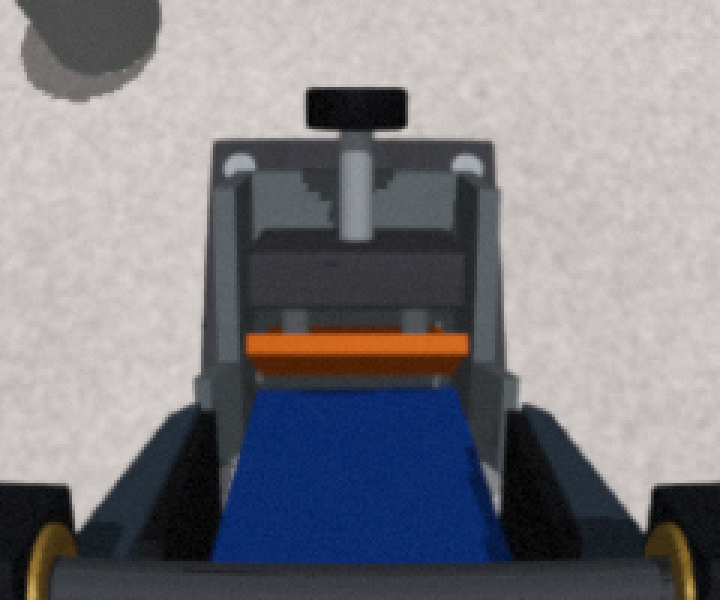

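The plate's bottom edge (355,388) is inside the slot, centred between the cheeks and clear of the pad. I'll lower it further.

```bash
python3 -m inch '[{"fingers":-0.2,"tx":0,"ty":0.001,"tz":0.012,"wx":0,"wy":0,"wz":0},{"fingers":-0.2,"tx":0,"ty":0.002,"tz":0.02,"wx":0,"wy":0,"wz":0},{"fingers":-0.2,"tx":0,"ty":0.002,"tz":0.026,"wx":0,"wy":0,"wz":0},{"fingers":-0.2,"tx":0,"ty":0.002,"tz":0.026,"wx":0,"wy":0,"wz":0}]'; python3 - <<'E'
from h import *
s=arm.state();print(cloc(s,s["tcp_pos"]),Rc.T@s["ft_force"])
E
```

```text
clock: 7.05
tcp_pos: [0.5457, -0.2251, 0.1096]
tcp_rot: [-150.0, -1.0, -87.5]
ft_force: [0.3, -0.9, -0.9]
finger_gap: 0.0594
[17.6 -0.  84.1] [-0.22891105 -0.90067113 -0.8869249 ]
```

```bash
python3 -m inch '[{"fingers":0.6,"tx":0,"ty":0,"tz":0,"wx":0,"wy":0,"wz":0},{"fingers":0.6,"tx":0,"ty":0,"tz":0,"wx":0,"wy":0,"wz":0},{"fingers":0.6,"tx":0,"ty":0,"tz":0,"wx":0,"wy":0,"wz":0},{"fingers":0.6,"tx":0,"ty":0,"tz":-0.02,"wx":0,"wy":0,"wz":0},{"fingers":0.6,"tx":0,"ty":0,"tz":-0.06,"wx":0,"wy":0,"wz":0},{"fingers":0.6,"tx":0,"ty":0,"tz":-0.10,"wx":0,"wy":0,"wz":0},{"fingers":0.6,"tx":0,"ty":0,"tz":-0.10,"wx":0,"wy":0,"wz":0}]'; python3 - <<'E'
from h import *
import pickle
s=arm.state();print(cloc(s,s["tcp_pos"]))
im=arm.camera("wrist");pickle.dump(s,open("st8.pkl","wb"));cv2.imwrite("pics/w8.png",im);cv2.imwrite("pics/w8b.png",cv2.resize(im[80:280,130:370],None,fx=3,fy=3,interpolation=2))
for p in [(0,30,110),(8,30,110),(0,-30,110),(8,-30,110)]: print((wproj(s,C(*p))-[130,80])*3)
E
```

```text
clock: 7.75
tcp_pos: [0.4964, -0.2275, 0.2018]
tcp_rot: [-149.6, -1.4, -87.6]
ft_force: [0.8, -0.1, -0.0]
finger_gap: 0.0728
[ 20.9   0.  188.6]
[252.58821818 432.83947393]
[251.64905445 408.04755852]
[450.32901189 431.8302192 ]
[451.32256416 407.13595876]
```

View pics/w8b.png

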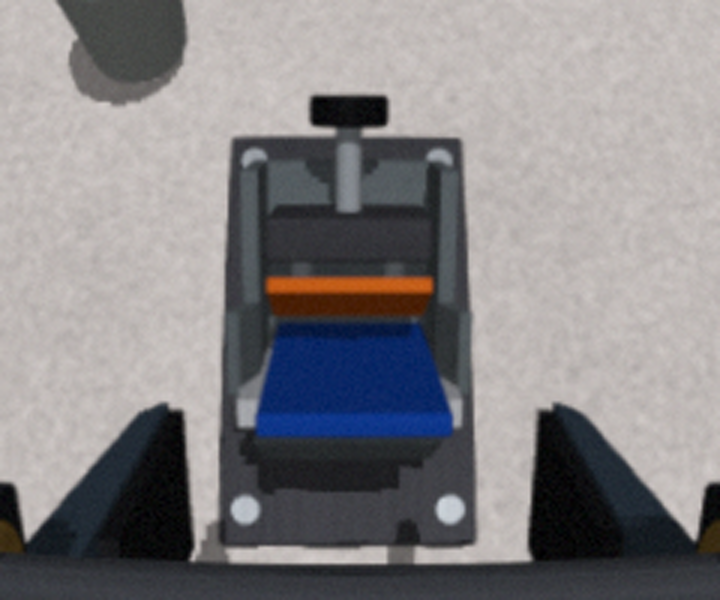

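```bash
python3 - <<'E'
from h import *
rel(*pick(.6013,.2303,.16))
E
```

```text
t [-0.451  -0.103   0.0945] w [-0.529   0.0228  0.167 ]
```

```bash
python3 -m inch '[{"fingers":0.7,"tx":-0.451,"ty":-0.103,"tz":0.0945,"wx":-0.529,"wy":0.023,"wz":0.167},{"fingers":0.7,"tx":-0.451,"ty":-0.103,"tz":0.0945,"wx":-0.529,"wy":0.023,"wz":0.167},{"fingers":0.7,"tx":-0.451,"ty":-0.103,"tz":0.0945,"wx":-0.529,"wy":0.023,"wz":0.167},{"fingers":0.7,"tx":-0.451,"ty":-0.103,"tz":0.0945,"wx":-0.529,"wy":0.023,"wz":0.167},{"fingers":0.7,"tx":-0.451,"ty":-0.103,"tz":0.0945,"wx":-0.529,"wy":0.023,"wz":0.167},{"fingers":0.7,"tx":-0.451,"ty":-0.103,"tz":0.0945,"wx":-0.529,"wy":0.023,"wz":0.167},{"fingers":0.7,"tx":-0.451,"ty":-0.103,"tz":0.0945,"wx":-0.529,"wy":0.023,"wz":0.167},{"fingers":0.7,"tx":-0.451,"ty":-0.103,"tz":0.0945,"wx":-0.529,"wy":0.023,"wz":0.167}]'; python3 - <<'E'
from h import *
rel(*pick(.6013,.2303,.16))
E
```

```text
clock: 8.6
tcp_pos: [0.5807, 0.1046, 0.1672]
tcp_rot: [179.8, -0.0, -96.9]
ft_force: [1.0, -0.3, 0.2]
finger_gap: 0.0777
t [-0.1273 -0.0173  0.0071] w [ 0.0027 -0.0005  0.0011]
```

```bash
python3 -m inch '[{"fingers":0.8,"tx":-0.127,"ty":-0.017,"tz":0.0,"wx":0.003,"wy":0,"wz":0},{"fingers":0.8,"tx":-0.127,"ty":-0.017,"tz":0.0,"wx":0.003,"wy":0,"wz":0},{"fingers":0.8,"tx":-0.127,"ty":-0.017,"tz":0.0,"wx":0.003,"wy":0,"wz":0},{"fingers":0.8,"tx":-0.127,"ty":-0.017,"tz":0.0,"wx":0.003,"wy":0,"wz":0},{"fingers":0.8,"tx":-0.127,"ty":-0.017,"tz":0.0,"wx":0.003,"wy":0,"wz":0}]'; python3 - <<'E'
from h import *
s=arm.state();im=arm.camera("wrist");cv2.imwrite("pics/w9.png",im);cv2.imwrite("pics/w9b.png",cv2.resize(im[100:300,130:370],None,fx=3,fy=3,interpolation=2))
rel(*pick(.6013,.2303,.088))
E
```

```text
clock: 9.1
tcp_pos: [0.6123, 0.2291, 0.1652]
tcp_rot: [179.9, -0.1, -96.8]
ft_force: [-0.9, -0.3, 1.1]
finger_gap: 0.082
t [-0.001  -0.001   0.0777] w [ 0.002  -0.0019  0.0016]
```

View pics/w9b.png

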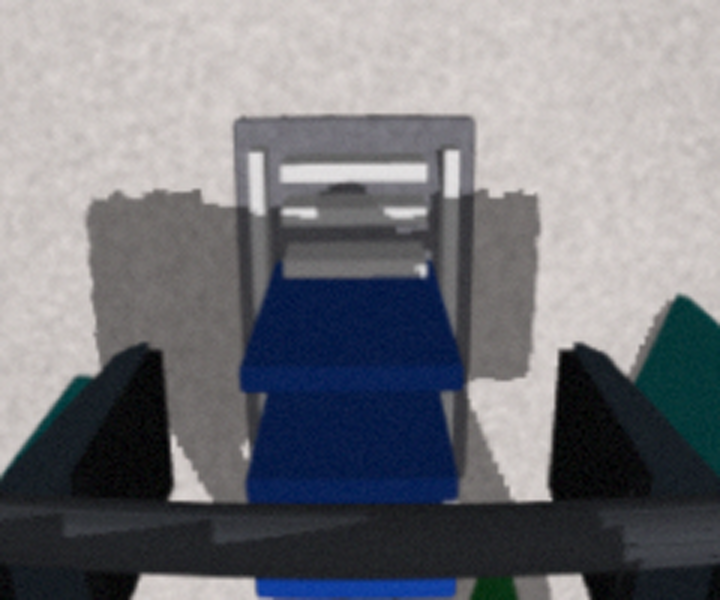

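```bash
python3 - <<'E'
from h import *
for q in [(233,181),(220,207)]: print(onz("top",*q,.11),onz("top",*q,0))
for q in [(131,190),(130,208)]: print(onz("top",*q,.11),onz("top",*q,0))
E
```

```text
[0.57461261 0.09365095 0.11      ] [0.59061195 0.09849699 0.        ]
[0.51180064 0.12348729 0.11      ] [0.52185997 0.13115489 0.        ]
[0.55008114 0.33686158 0.11      ] [0.56376058 0.3647076  0.        ]
[0.50694931 0.33731605 0.11      ] [0.51654986 0.36520505 0.        ]
```

```bash
python3 -m inch '[{"fingers":0.6,"tx":-0.001,"ty":-0.001,"tz":0.02,"wx":0,"wy":0,"wz":0},{"fingers":0.6,"tx":-0.001,"ty":-0.001,"tz":0.05,"wx":0,"wy":0,"wz":0},{"fingers":0.6,"tx":-0.001,"ty":-0.001,"tz":0.077,"wx":0,"wy":0,"wz":0},{"fingers":0.6,"tx":-0.001,"ty":-0.001,"tz":0.077,"wx":0,"wy":0,"wz":0},{"fingers":-0.2,"tx":-0.001,"ty":-0.001,"tz":0.077,"wx":0,"wy":0,"wz":0},{"fingers":-0.2,"tx":-0.001,"ty":-0.001,"tz":0.077,"wx":0,"wy":0,"wz":0},{"fingers":-0.2,"tx":-0.001,"ty":-0.001,"tz":0.077,"wx":0,"wy":0,"wz":0},{"fingers":-0.2,"tx":-0.001,"ty":-0.001,"tz":0.077,"wx":0,"wy":0,"wz":0}]' 40; python3 - <<'E'
from h import *
rel(*pick(.6013,.2303,.088))
E
```

```text
clock: 9.95
tcp_pos: [0.6141, 0.229, 0.0904]
tcp_rot: [-180.0, -0.1, -96.9]
ft_force: [0.5, -0.5, 3.2]
finger_gap: 0.0596
t [0.0002 0.0009 0.0024] w [-0.0008 -0.0009  0.0016]
```

```bash
python3 -m inch '[{"fingers":-0.2,"tx":0,"ty":0,"tz":-0.03,"wx":0,"wy":0,"wz":0},{"fingers":-0.2,"tx":0,"ty":0,"tz":-0.07,"wx":0,"wy":0,"wz":0},{"fingers":-0.2,"tx":0,"ty":0,"tz":-0.115,"wx":0,"wy":0,"wz":0},{"fingers":-0.2,"tx":0,"ty":0.0,"tz":-0.15,"wx":0,"wy":0,"wz":0},{"fingers":-0.2,"tx":0.02,"ty":0.02,"tz":-0.155,"wx":0,"wy":0,"wz":0}]'; python3 - <<'E'
from h import *
rel(C(29,0,170),Tool_c); rel(C(29,0,210),Tool_c)
E
```

```text
clock: 10.45
tcp_pos: [0.5957, 0.2138, 0.2511]
tcp_rot: [-179.3, 0.3, -96.8]
ft_force: [-0.1, 0.4, -0.7]
finger_gap: 0.0595
t [0.4476 0.0308 0.0587] w [ 0.5094 -0.0403 -0.167 ]
t [0.4508 0.0501 0.0238] w [ 0.5094 -0.0403 -0.167 ]
```

```bash
python3 -m inch '[{"fingers":-0.2,"tx":0.45,"ty":0.05,"tz":0.0,"wx":0.51,"wy":-0.04,"wz":-0.167},{"fingers":-0.2,"tx":0.45,"ty":0.05,"tz":0.0,"wx":0.51,"wy":-0.04,"wz":-0.167},{"fingers":-0.2,"tx":0.45,"ty":0.05,"tz":0.0,"wx":0.51,"wy":-0.04,"wz":-0.167},{"fingers":-0.2,"tx":0.45,"ty":0.05,"tz":0.0,"wx":0.51,"wy":-0.04,"wz":-0.167},{"fingers":-0.2,"tx":0.45,"ty":0.05,"tz":0.0,"wx":0.51,"wy":-0.04,"wz":-0.167},{"fingers":-0.2,"tx":0.45,"ty":0.05,"tz":0.0,"wx":0.51,"wy":-0.04,"wz":-0.167},{"fingers":-0.2,"tx":0.45,"ty":0.05,"tz":0.0,"wx":0.51,"wy":-0.04,"wz":-0.167},{"fingers":-0.2,"tx":0.45,"ty":0.05,"tz":0.0,"wx":0.51,"wy":-0.04,"wz":-0.167}]'; python3 - <<'E'
from h import *
rel(C(27.5,0,206),Tool_c)
E
```

```text
clock: 11.25
tcp_pos: [0.5025, -0.18, 0.2489]
tcp_rot: [-149.9, -0.1, -87.1]
ft_force: [0.7, -0.1, -0.8]
finger_gap: 0.0598
t [0.0471 0.0244 0.0191] w [-0.0024 -0.001   0.001 ]
```

```bash
python3 -m inch '[{"fingers":-0.2,"tx":0.047,"ty":0.0244,"tz":0.0,"wx":0,"wy":0,"wz":0},{"fingers":-0.2,"tx":0.047,"ty":0.0244,"tz":0.01,"wx":0,"wy":0,"wz":0},{"fingers":-0.2,"tx":0.047,"ty":0.0244,"tz":0.02,"wx":0,"wy":0,"wz":0},{"fingers":-0.2,"tx":0.047,"ty":0.0244,"tz":0.02,"wx":0,"wy":0,"wz":0}]'; python3 - <<'E'
from h import *
rel(C(27.5,0,206),Tool_c)
st=arm.state();im=arm.camera("wrist");cv2.imwrite("pics/w10.png",im)
cv2.imwrite("pics/w10b.png",cv2.resize(im[80:280,130:370],None,fx=3,fy=3,interpolation=2))
hs=cv2.cvtColor(im,cv2.COLOR_BGR2HSV);m=cv2.inRange(hs,(105,130,50),(128,255,255))
for v in range(205,260,5):
    x=np.where(m[v,150:350])[0]+150
    if len(x): print(v,x.min(),x.max(),plane(st,x.min(),v,19),plane(st,x.max()+1,v,19))
E
```

```text
clock: 11.65
tcp_pos: [0.4937, -0.226, 0.2179]
tcp_rot: [-150.0, 0.1, -87.0]
ft_force: [0.1, -0.1, -1.2]
finger_gap: 0.0599
t [ 0.0017 -0.0007 -0.0022] w [-0.      0.0019  0.0012]
205 225 279 [ 19.   24.8 111.5] [ 19.  -26.8 111.5]
210 224 280 [ 19.   24.6 125.7] [ 19.  -26.3 125.7]
215 213 281 [ 19.   33.  138.7] [ 19.  -25.9 138.6]
220 212 282 [ 19.   32.4 150.5] [ 19.  -25.5 150.3]
225 211 285 [ 19.   31.9 161.3] [ 19.  -26.8 161.2]
230 210 286 [ 19.   31.4 171.3] [ 19.  -26.4 171.1]
235 209 288 [ 19.   31.  180.5] [ 19.  -26.8 180.4]
240 207 290 [ 19.   31.3 189. ] [ 19.  -27.1 188.9]
245 206 291 [ 19.   30.9 197. ] [ 19.  -26.8 196.9]
250 204 293 [ 19.   31.2 204.4] [ 19.  -27.2 204.3]
255 203 295 [ 19.   30.8 211.4] [ 19.  -27.5 211.3]
```

View pics/w10b.png

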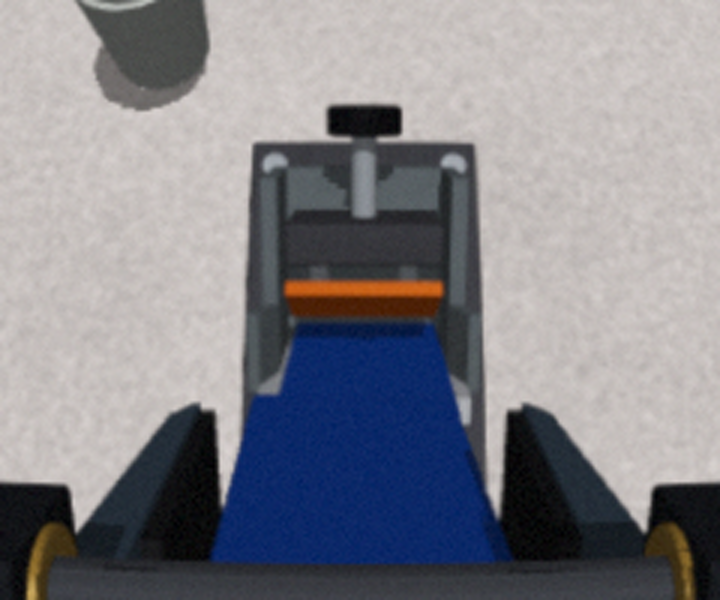

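```bash
python3 -m inch '[{"fingers":-0.2,"tx":0.002,"ty":0,"tz":0.005,"wx":0,"wy":0.02,"wz":0},{"fingers":-0.2,"tx":0.002,"ty":0,"tz":0.03,"wx":0,"wy":0.02,"wz":0},{"fingers":-0.2,"tx":0.002,"ty":0,"tz":0.06,"wx":0,"wy":0.02,"wz":0},{"fingers":-0.2,"tx":0.002,"ty":0,"tz":0.075,"wx":0,"wy":0.02,"wz":0},{"fingers":-0.2,"tx":0.002,"ty":0,"tz":0.08,"wx":0,"wy":0.02,"wz":0},{"fingers":-0.2,"tx":0.002,"ty":0,"tz":0.08,"wx":0,"wy":0.02,"wz":0}]'; python3 - <<'E'
from h import *
s=arm.state();print(cloc(s,s["tcp_pos"]),Rc.T@s["ft_force"])
im=arm.camera("wrist");cv2.imwrite("pics/w11.png",cv2.resize(im[80:280,130:370],None,fx=3,fy=3,interpolation=2))
E
```

```text
clock: 12.3
tcp_pos: [0.5349, -0.2237, 0.1495]
tcp_rot: [-149.9, -0.9, -87.3]
ft_force: [0.6, 0.3, -1.0]
finger_gap: 0.0595
[ 28.3   1.9 124. ] [ 0.06781845  0.25667198 -1.14574843]
```

View pics/w11.png

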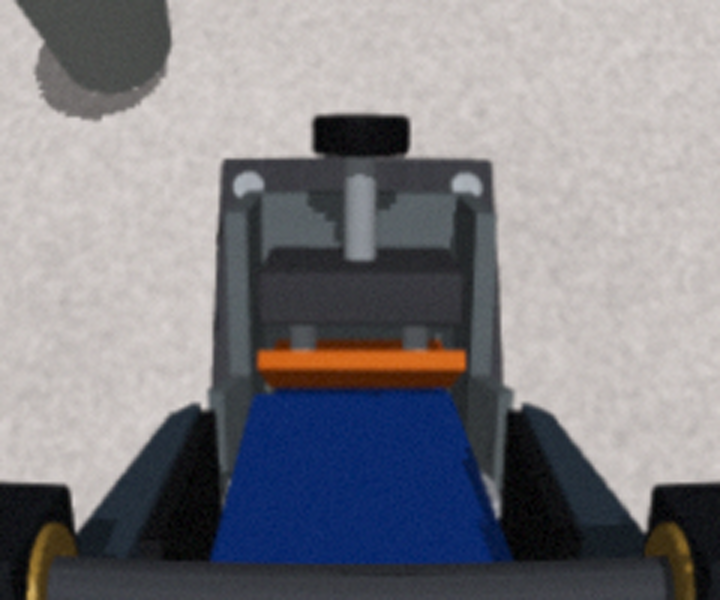

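```bash
python3 -m inch '[{"fingers":-0.2,"tx":0.002,"ty":0.002,"tz":0.005,"wx":0,"wy":0,"wz":0},{"fingers":-0.2,"tx":0.002,"ty":0.003,"tz":0.015,"wx":0,"wy":0,"wz":0},{"fingers":-0.2,"tx":0.002,"ty":0.003,"tz":0.025,"wx":0,"wy":0,"wz":0},{"fingers":-0.2,"tx":0.002,"ty":0.003,"tz":0.025,"wx":0,"wy":0,"wz":0}]'; python3 - <<'E'
from h import *
s=arm.state();print(cloc(s,s["tcp_pos"]),Rc.T@s["ft_force"])
E
```

```text
clock: 12.75
tcp_pos: [0.5445, -0.2255, 0.1253]
tcp_rot: [-150.0, -0.9, -87.3]
ft_force: [0.2, -0.1, -1.2]
finger_gap: 0.0594
[24.4 -0.4 98.2] [-0.43090531 -0.14330827 -1.10228187]
```

```bash
python3 -m inch '[{"fingers":-0.2,"tx":0,"ty":0,"tz":0.006,"wx":0,"wy":0,"wz":0},{"fingers":-0.2,"tx":0,"ty":0,"tz":0.012,"wx":0,"wy":0,"wz":0},{"fingers":-0.2,"tx":0,"ty":0,"tz":0.012,"wx":0,"wy":0,"wz":0}]'; python3 - <<'E'
from h import *
s=arm.state();print(cloc(s,s["tcp_pos"]),Rc.T@s["ft_force"])
E
```

```text
clock: 13.05
tcp_pos: [0.5505, -0.2253, 0.1139]
tcp_rot: [-150.1, -0.8, -87.4]
ft_force: [-0.3, 0.0, -0.7]
finger_gap: 0.0599
[23.9 -0.4 85.4] [-0.63882157  0.0423083  -0.4151666 ]
```

Still no resistance, so two plates leave slack. I'll release it and look.

```bash
python3 -m inch '[{"fingers":0.6,"tx":0,"ty":0,"tz":0,"wx":0,"wy":0,"wz":0},{"fingers":0.6,"tx":0,"ty":0,"tz":0,"wx":0,"wy":0,"wz":0},{"fingers":0.6,"tx":0,"ty":0,"tz":0,"wx":0,"wy":0,"wz":0},{"fingers":0.6,"tx":0,"ty":0,"tz":-0.02,"wx":0,"wy":0,"wz":0},{"fingers":0.6,"tx":0,"ty":0,"tz":-0.06,"wx":0,"wy":0,"wz":0},{"fingers":0.6,"tx":0,"ty":0,"tz":-0.10,"wx":0,"wy":0,"wz":0},{"fingers":0.6,"tx":0,"ty":0,"tz":-0.10,"wx":0,"wy":0,"wz":0}]'; python3 - <<'E'
from h import *
s=arm.state();print(cloc(s,s["tcp_pos"]))
im=arm.camera("wrist");cv2.imwrite("pics/w12.png",im);cv2.imwrite("pics/w12b.png",cv2.resize(im[80:280,130:370],None,fx=3,fy=3,interpolation=2))
for p in [(0,30,110),(8,30,110),(16,30,110),(0,-30,110),(8,-30,110),(16,-30,110)]: print((wproj(s,C(*p))-[130,80])*3)
E
```

```text
clock: 13.75
tcp_pos: [0.5013, -0.228, 0.2062]
tcp_rot: [-149.6, -1.2, -87.4]
ft_force: [1.1, -0.6, -0.6]
finger_gap: 0.0734
[ 27.4  -0.7 189.9]
[252.46415944 450.35410632]
[251.49816256 426.10582851]
[250.56778734 401.33473945]
[447.71094094 449.62146447]
[448.70932573 425.44539886]
[449.68232886 400.75101123]
```

View pics/w12b.png

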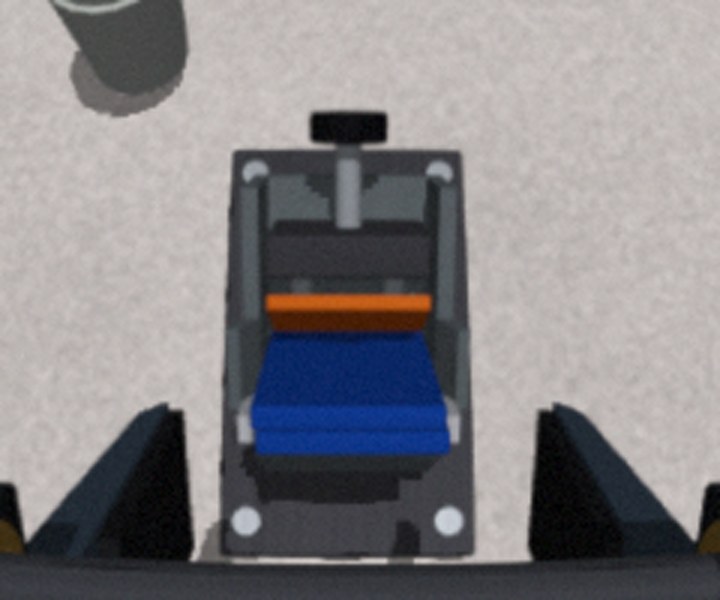

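```bash
python3 - <<'E'
from h import *
rel(*pick(.5675,.2344,.16))
E
```

```text
t [-0.457  -0.0678  0.0804] w [-0.5271  0.0263  0.1683]
```

```bash
python3 -m inch '[{"fingers":0.6,"tx":-0.457,"ty":-0.068,"tz":0.08,"wx":-0.527,"wy":0.026,"wz":0.168},{"fingers":0.6,"tx":-0.457,"ty":-0.068,"tz":0.08,"wx":-0.527,"wy":0.026,"wz":0.168},{"fingers":0.6,"tx":-0.457,"ty":-0.068,"tz":0.08,"wx":-0.527,"wy":0.026,"wz":0.168},{"fingers":0.6,"tx":-0.457,"ty":-0.068,"tz":0.08,"wx":-0.527,"wy":0.026,"wz":0.168},{"fingers":0.6,"tx":-0.457,"ty":-0.068,"tz":0.08,"wx":-0.527,"wy":0.026,"wz":0.168},{"fingers":0.6,"tx":-0.457,"ty":-0.068,"tz":0.08,"wx":-0.527,"wy":0.026,"wz":0.168},{"fingers":0.6,"tx":-0.457,"ty":-0.068,"tz":0.08,"wx":-0.527,"wy":0.026,"wz":0.168},{"fingers":0.6,"tx":-0.457,"ty":-0.068,"tz":0.08,"wx":-0.527,"wy":0.026,"wz":0.168}]'; python3 - <<'E'
from h import *
rel(*pick(.5675,.2344,.16))
E
```

```text
clock: 14.6
tcp_pos: [0.5586, 0.1129, 0.1685]
tcp_rot: [179.9, -0.0, -96.9]
ft_force: [0.6, -0.1, 0.0]
finger_gap: 0.0726
t [-0.1216 -0.0062  0.0084] w [ 0.0024 -0.0001  0.0013]
```

```bash
python3 -m inch '[{"fingers":0.6,"tx":-0.122,"ty":-0.006,"tz":0.0,"wx":0.002,"wy":0,"wz":0},{"fingers":0.6,"tx":-0.122,"ty":-0.006,"tz":0.0,"wx":0.002,"wy":0,"wz":0},{"fingers":0.6,"tx":-0.122,"ty":-0.006,"tz":0.0,"wx":0.002,"wy":0,"wz":0},{"fingers":0.6,"tx":-0.122,"ty":-0.006,"tz":0.0,"wx":0.002,"wy":0,"wz":0},{"fingers":0.6,"tx":-0.122,"ty":-0.006,"tz":0.0,"wx":0.002,"wy":0,"wz":0}]'; python3 - <<'E'
from h import *
s=arm.state();im=arm.camera("wrist");cv2.imwrite("pics/w13.png",im);cv2.imwrite("pics/w13b.png",cv2.resize(im[100:300,130:370],None,fx=3,fy=3,interpolation=2))
rel(*pick(.5675,.2344,.088))
E
```

```text
clock: 15.1
tcp_pos: [0.5786, 0.2337, 0.1667]
tcp_rot: [179.8, -0.1, -96.8]
ft_force: [0.3, -1.0, -0.0]
finger_gap: 0.0727
t [-0.0004 -0.0009  0.0791] w [ 0.0025 -0.0015  0.0016]
```

View pics/w13b.png

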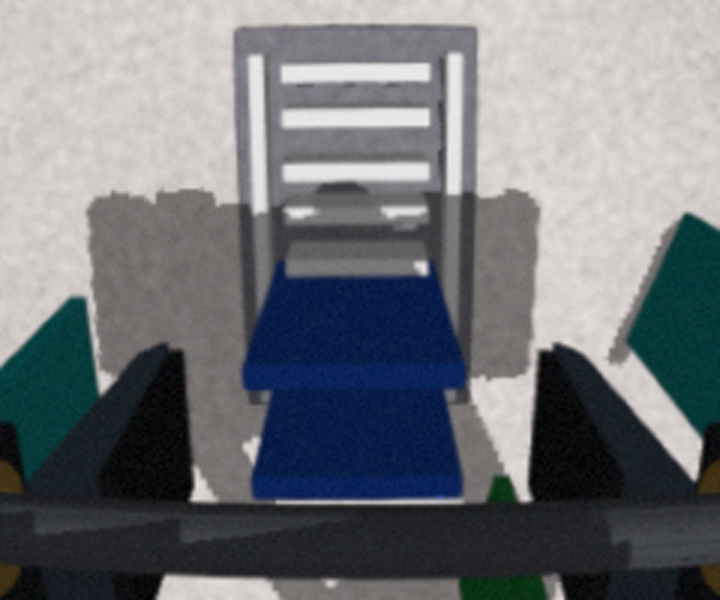

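```bash
python3 -m inch '[{"fingers":0.6,"tx":0,"ty":-0.001,"tz":0.02,"wx":0,"wy":0,"wz":0},{"fingers":0.6,"tx":0,"ty":-0.001,"tz":0.05,"wx":0,"wy":0,"wz":0},{"fingers":0.6,"tx":0,"ty":-0.001,"tz":0.079,"wx":0,"wy":0,"wz":0},{"fingers":0.6,"tx":0,"ty":-0.001,"tz":0.079,"wx":0,"wy":0,"wz":0},{"fingers":-0.2,"tx":0,"ty":-0.001,"tz":0.079,"wx":0,"wy":0,"wz":0},{"fingers":-0.2,"tx":0,"ty":-0.001,"tz":0.079,"wx":0,"wy":0,"wz":0},{"fingers":-0.2,"tx":0,"ty":-0.001,"tz":0.079,"wx":0,"wy":0,"wz":0},{"fingers":-0.2,"tx":0,"ty":-0.001,"tz":0.079,"wx":0,"wy":0,"wz":0}]' 50
python3 -m inch '[{"fingers":-0.2,"tx":0,"ty":0,"tz":-0.03,"wx":0,"wy":0,"wz":0},{"fingers":-0.2,"tx":0,"ty":0,"tz":-0.07,"wx":0,"wy":0,"wz":0},{"fingers":-0.2,"tx":0,"ty":0,"tz":-0.115,"wx":0,"wy":0,"wz":0},{"fingers":-0.2,"tx":0,"ty":0.0,"tz":-0.15,"wx":0,"wy":0,"wz":0},{"fingers":-0.2,"tx":0.02,"ty":0,"tz":-0.16,"wx":0,"wy":0,"wz":0}]'; python3 - <<'E'
from h import *
rel(C(36,0,210),Tool_c)
E
```

```text
clock: 15.95
tcp_pos: [0.5804, 0.2327, 0.0897]
tcp_rot: [-180.0, -0.0, -96.9]
ft_force: [0.2, 0.1, 2.0]
finger_gap: 0.0593
clock: 16.45
tcp_pos: [0.5799, 0.2149, 0.255]
tcp_rot: [-179.5, 0.3, -96.7]
ft_force: [-0.3, -0.8, -0.5]
finger_gap: 0.0597
t [0.449  0.0288 0.0247] w [ 0.5132 -0.0402 -0.1656]
```

```bash
python3 -m inch '[{"fingers":-0.2,"tx":0.45,"ty":0.03,"tz":0.0,"wx":0.513,"wy":-0.03,"wz":-0.166},{"fingers":-0.2,"tx":0.45,"ty":0.03,"tz":0.0,"wx":0.513,"wy":-0.03,"wz":-0.166},{"fingers":-0.2,"tx":0.45,"ty":0.03,"tz":0.0,"wx":0.513,"wy":-0.03,"wz":-0.166},{"fingers":-0.2,"tx":0.45,"ty":0.03,"tz":0.0,"wx":0.513,"wy":-0.03,"wz":-0.166},{"fingers":-0.2,"tx":0.45,"ty":0.03,"tz":0.0,"wx":0.513,"wy":-0.03,"wz":-0.166},{"fingers":-0.2,"tx":0.45,"ty":0.03,"tz":0.0,"wx":0.513,"wy":-0.03,"wz":-0.166},{"fingers":-0.2,"tx":0.45,"ty":0.03,"tz":0.0,"wx":0.513,"wy":-0.03,"wz":-0.166},{"fingers":-0.2,"tx":0.45,"ty":0.03,"tz":0.0,"wx":0.513,"wy":-0.03,"wz":-0.166}]'; python3 - <<'E'
from h import *
rel(C(35,-1,206),Tool_c)
E
```

```text
clock: 17.25
tcp_pos: [0.5036, -0.1824, 0.2514]
tcp_rot: [-150.1, -0.6, -87.2]
ft_force: [1.6, 0.0, -0.5]
finger_gap: 0.0595
t [0.0455 0.019  0.0213] w [ 0.0022 -0.0098  0.0027]
```

```bash
python3 -m inch '[{"fingers":-0.2,"tx":0.0455,"ty":0.018,"tz":0.0,"wx":0.002,"wy":0.01,"wz":0.002},{"fingers":-0.2,"tx":0.0455,"ty":0.018,"tz":0.01,"wx":0.002,"wy":0.01,"wz":0.002},{"fingers":-0.2,"tx":0.0455,"ty":0.018,"tz":0.02,"wx":0.002,"wy":0.01,"wz":0.002},{"fingers":-0.2,"tx":0.0455,"ty":0.018,"tz":0.02,"wx":0.002,"wy":0.01,"wz":0.002}]'; python3 - <<'E'
from h import *
rel(C(35,-1,206),Tool_c)
st=arm.state();im=arm.camera("wrist");cv2.imwrite("pics/w14.png",im)
cv2.imwrite("pics/w14b.png",cv2.resize(im[80:280,130:370],None,fx=3,fy=3,interpolation=2))
hs=cv2.cvtColor(im,cv2.COLOR_BGR2HSV);m=cv2.inRange(hs,(105,130,50),(128,255,255))
for v in range(205,260,7):
    x=np.where(m[v,150:350])[0]+150
    if len(x): print(v,x.min(),x.max(),plane(st,x.min(),v,27),plane(st,x.max()+1,v,27))
E
```

```text
clock: 17.65
tcp_pos: [0.4992, -0.2267, 0.2232]
tcp_rot: [-150.2, -0.8, -87.6]
ft_force: [-0.6, 0.8, -1.2]
finger_gap: 0.0598
t [ 0.0017 -0.0009 -0.0003] w [ 0.0039 -0.0165  0.0004]
205 220 275 [ 27.   26.5 115.9] [ 27.  -25.4 116.9]
212 214 280 [ 27.   30.3 135. ] [ 27.  -27.9 136. ]
219 212 282 [ 27.   30.3 151.7] [ 27.  -27.5 152.8]
226 211 285 [ 27.   29.5 166.6] [ 27.  -28.  167.6]
233 209 287 [ 27.   29.6 179.9] [ 27.  -27.8 180.9]
240 207 289 [ 27.   29.7 191.8] [ 27.  -27.5 192.8]
247 205 292 [ 27.   29.8 202.7] [ 27.  -28.  203.7]
254 203 295 [ 27.   29.9 212.5] [ 27.  -28.4 213.6]
```

View pics/w14b.png

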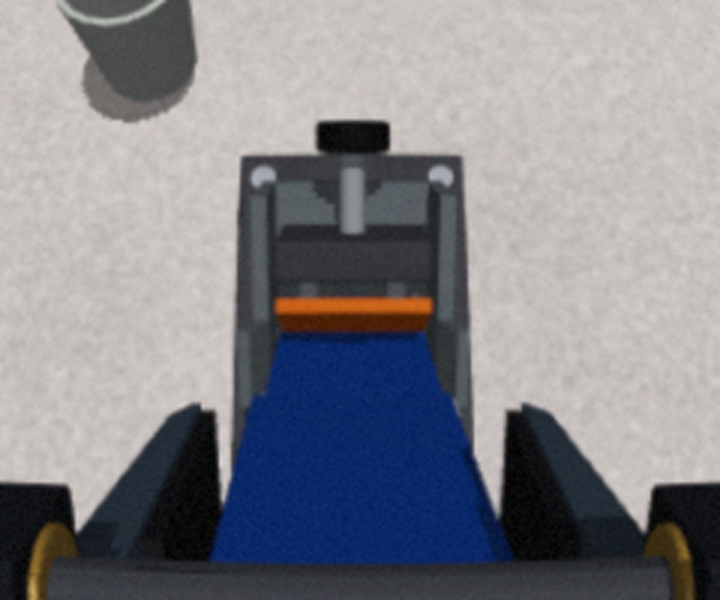

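```bash
python3 -m inch '[{"fingers":-0.2,"tx":0.0015,"ty":0,"tz":0.005,"wx":0,"wy":0,"wz":0},{"fingers":-0.2,"tx":0.0015,"ty":0,"tz":0.03,"wx":0,"wy":0,"wz":0},{"fingers":-0.2,"tx":0.0015,"ty":0,"tz":0.05,"wx":0,"wy":0,"wz":0},{"fingers":-0.2,"tx":0.0015,"ty":0.0005,"tz":0.064,"wx":0,"wy":0,"wz":0},{"fingers":-0.2,"tx":0.0015,"ty":0.001,"tz":0.066,"wx":0,"wy":0,"wz":0},{"fingers":-0.2,"tx":0.0015,"ty":0.001,"tz":0.066,"wx":0,"wy":0,"wz":0}]'; python3 - <<'E'
from h import *
s=arm.state();print(cloc(s,s["tcp_pos"]),Rc.T@s["ft_force"])
im=arm.camera("wrist");cv2.imwrite("pics/w15.png",cv2.resize(im[80:280,130:370],None,fx=3,fy=3,interpolation=2))
E
```

```text
clock: 18.3
tcp_pos: [0.5322, -0.2263, 0.1664]
tcp_rot: [-150.2, -0.9, -87.4]
ft_force: [-0.6, 0.3, -0.4]
finger_gap: 0.0594
[ 34.2  -0.5 140. ] [-0.71142572  0.31697533 -0.07340296]
```

View pics/w15.png

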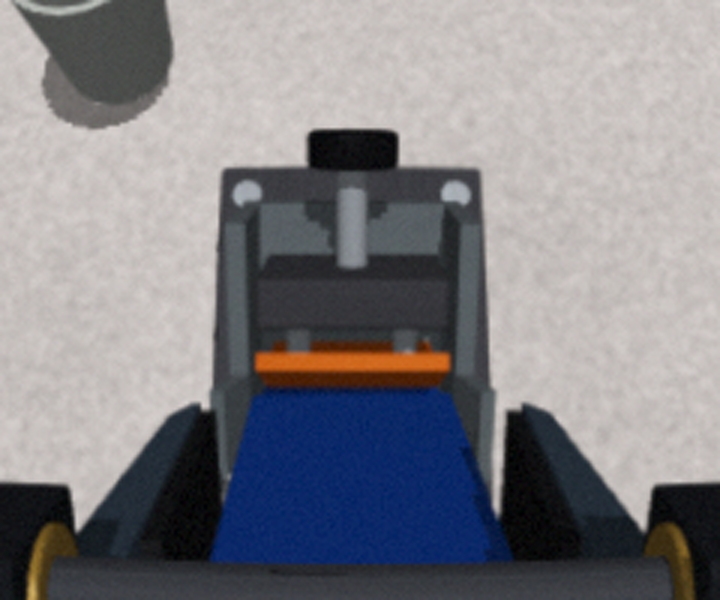

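```bash
python3 -m inch '[{"fingers":-0.2,"tx":0,"ty":0.0015,"tz":0.005,"wx":0,"wy":0,"wz":0},{"fingers":-0.2,"tx":0,"ty":0.0018,"tz":0.012,"wx":0,"wy":0,"wz":0},{"fingers":-0.2,"tx":0,"ty":0.002,"tz":0.02,"wx":0,"wy":0,"wz":0},{"fingers":-0.2,"tx":0,"ty":0.002,"tz":0.02,"wx":0,"wy":0,"wz":0}]'; python3 - <<'E'
from h import *
s=arm.state();print(cloc(s,s["tcp_pos"]),Rc.T@s["ft_force"])
E
```

```text
clock: 18.75
tcp_pos: [0.5406, -0.2269, 0.148]
tcp_rot: [-150.1, -0.9, -87.5]
ft_force: [1.0, -0.3, -2.8]
finger_gap: 0.0594
[ 32.3  -1.6 119.9] [-0.52392694 -0.36026072 -2.89762436]
```

```bash
python3 -m inch '[{"fingers":-0.2,"tx":0,"ty":0,"tz":0.004,"wx":0,"wy":0,"wz":0},{"fingers":-0.2,"tx":0,"ty":0,"tz":0.008,"wx":0,"wy":0,"wz":0},{"fingers":-0.2,"tx":0,"ty":0,"tz":0.012,"wx":0,"wy":0,"wz":0},{"fingers":-0.2,"tx":0,"ty":0,"tz":0.012,"wx":0,"wy":0,"wz":0}]'; python3 - <<'E'
from h import *
s=arm.state();print(cloc(s,s["tcp_pos"]),Rc.T@s["ft_force"])
im=arm.camera("wrist");cv2.imwrite("pics/w16.png",cv2.resize(im[80:280,130:370],None,fx=3,fy=3,interpolation=2))
E
```

```text
clock: 19.15
tcp_pos: [0.5468, -0.2271, 0.1374]
tcp_rot: [-150.1, -0.9, -87.5]
ft_force: [-1.0, -0.4, 1.0]
finger_gap: 0.0596
[ 32.3  -2.1 107.7] [-0.34950431 -0.38970692  1.40180304]
```

View pics/w16.png

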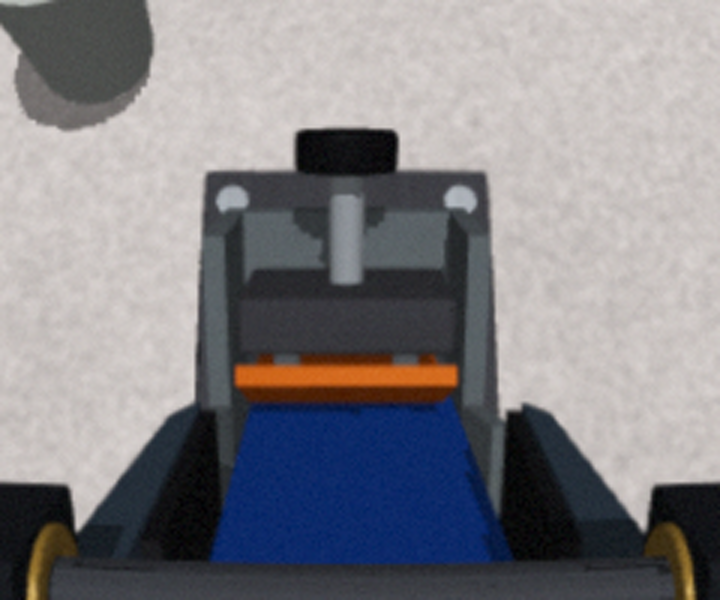

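```bash
python3 -m inch '[{"fingers":-0.2,"tx":0,"ty":0,"tz":0.004,"wx":0,"wy":0,"wz":0},{"fingers":-0.2,"tx":0,"ty":0,"tz":0.008,"wx":0,"wy":0,"wz":0},{"fingers":-0.2,"tx":0,"ty":0,"tz":0.012,"wx":0,"wy":0,"wz":0},{"fingers":-0.2,"tx":0,"ty":0,"tz":0.012,"wx":0,"wy":0,"wz":0}]'; python3 - <<'E'
from h import *
s=arm.state();print(cloc(s,s["tcp_pos"]),Rc.T@s["ft_force"])
E
```

```text
clock: 19.6
tcp_pos: [0.5527, -0.2268, 0.1261]
tcp_rot: [-150.2, -0.9, -87.5]
ft_force: [-1.5, -0.9, -2.0]
finger_gap: 0.0588
[31.8 -2.1 94.9] [-2.31759024 -0.80251819 -0.92154736]
```

```bash
python3 - <<'E'
from h import *
im=arm.camera("wrist");a=cv2.resize(im[80:280,130:370],None,fx=2,fy=2,interpolation=2)
im=arm.camera("scene");b=cv2.resize(im[110:200,150:240],None,fx=3.5,fy=3.5,interpolation=2)
c=np.zeros((400,800,3),np.uint8);c[:,:480]=a;c[:315,480:795]=b;cv2.imwrite("pics/w17.png",c)
E
```

```text
(no output)
```

View pics/w17.png

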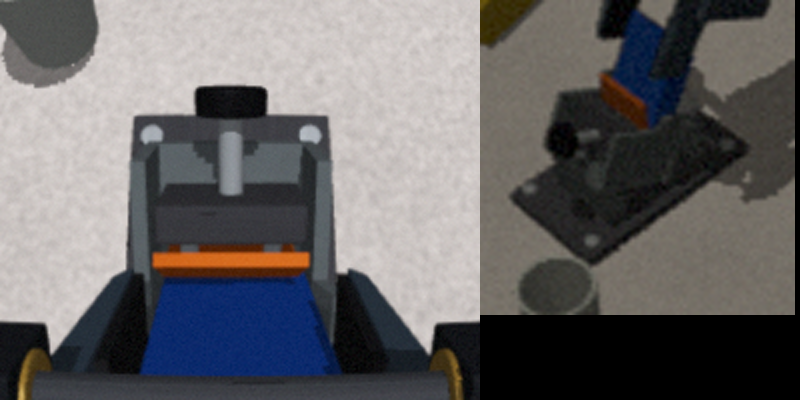

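```bash
python3 -m inch '[{"fingers":-0.2,"tx":0,"ty":0,"tz":0.003,"wx":0,"wy":0,"wz":0},{"fingers":-0.2,"tx":0,"ty":0,"tz":0.006,"wx":0,"wy":0,"wz":0},{"fingers":-0.2,"tx":0,"ty":0,"tz":0.008,"wx":0,"wy":0,"wz":0},{"fingers":-0.2,"tx":0,"ty":0,"tz":0.008,"wx":0,"wy":0,"wz":0}]'; python3 - <<'E'
from h import *
s=arm.state();print(cloc(s,s["tcp_pos"]),Rc.T@s["ft_force"])
E
python3 -m inch '[{"fingers":0.6,"tx":0,"ty":0,"tz":0,"wx":0,"wy":0,"wz":0},{"fingers":0.6,"tx":0,"ty":0,"tz":0,"wx":0,"wy":0,"wz":0},{"fingers":0.6,"tx":0,"ty":0,"tz":0,"wx":0,"wy":0,"wz":0},{"fingers":0.6,"tx":0,"ty":0,"tz":-0.02,"wx":0,"wy":0,"wz":0},{"fingers":0.6,"tx":0,"ty":0,"tz":-0.06,"wx":0,"wy":0,"wz":0},{"fingers":0.6,"tx":0,"ty":0,"tz":-0.10,"wx":0,"wy":0,"wz":0},{"fingers":0.6,"tx":0,"ty":0,"tz":-0.10,"wx":0,"wy":0,"wz":0}]'; python3 - <<'E'
from h import *
s=arm.state();print(cloc(s,s["tcp_pos"]))
im=arm.camera("wrist");cv2.imwrite("pics/w18.png",im);cv2.imwrite("pics/w18b.png",cv2.resize(im[80:280,130:370],None,fx=3,fy=3,interpolation=2))
for p in [(0,30,110),(8,30,110),(16,30,110),(24,30,110),(24,-30,110)]: print((wproj(s,C(*p))-[130,80])*3)
im=arm.camera("scene");cv2.imwrite("pics/s18.png",cv2.resize(im[110:200,150:240],None,fx=6,fy=6,interpolation=2))
E
```

```text
clock: 20.1
tcp_pos: [0.5566, -0.2267, 0.1189]
tcp_rot: [-150.2, -0.8, -87.5]
ft_force: [-1.4, 0.3, 0.1]
finger_gap: 0.0598
[31.6 -2.2 86.7] [-1.12484593  0.32303331  0.73556858]
clock: 20.8
tcp_pos: [0.5078, -0.2292, 0.211]
tcp_rot: [-149.8, -1.2, -87.6]
ft_force: [-0.2, -0.9, -0.2]
finger_gap: 0.0729
[ 35.3  -2.2 191. ]
[248.75345178 472.1722498 ]
[247.65049416 448.54560097]
[246.5788177  424.38222606]
[245.54281622 399.70023135]
[443.99729882 398.62216273]
```

View pics/w18b.png

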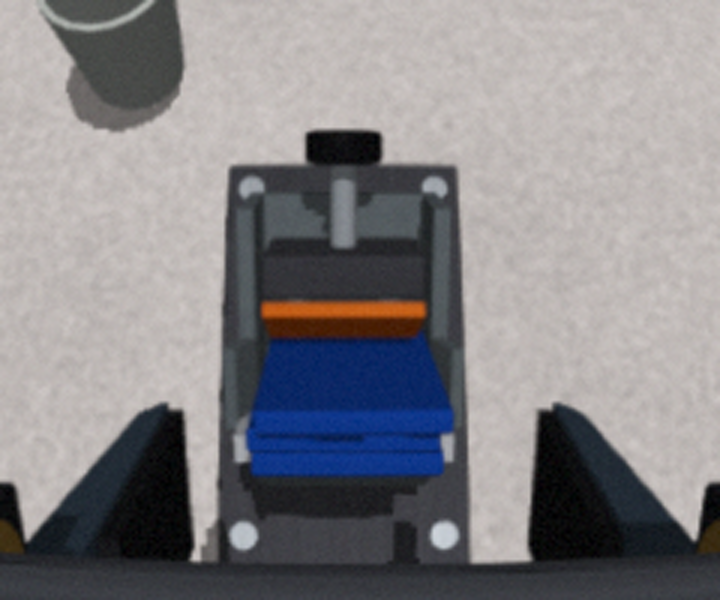

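View pics/s18.png

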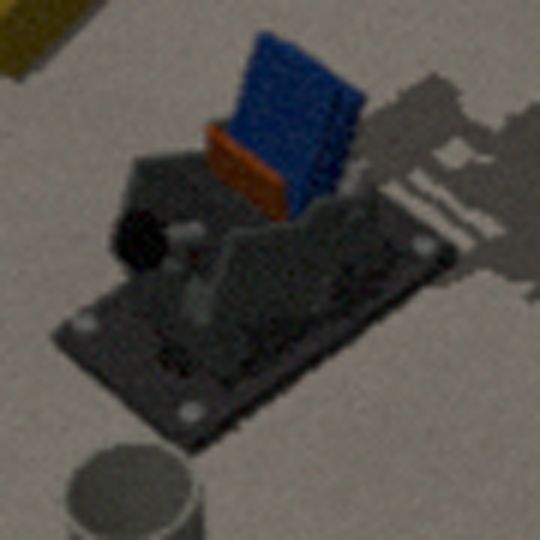

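```bash
python3 - <<'E'
from h import *
st=arm.state()
for z in (110,113,116,120,125):print(z,(wproj(st,C(16,30,z))-[130,80])*3,(wproj(st,C(16,-30,z))-[130,80])*3)
rel(C(26,-1.5,128),Tool_c)
E
```

```text
110 [250.97499555 418.45056636] [450.67162791 417.26048685]
113 [250.01665477 422.10361209] [451.82910505 420.89022537]
116 [249.03910711 425.83405987] [453.01015056 424.59655472]
120 [247.70489073 430.93245527] [454.62271831 429.66146442]
125 [245.98569278 437.51369072] [456.70161756 436.19857234]
t [-0.0004  0.0064  0.0594] w [ 0.0017 -0.018   0.0013]
```

```bash
python3 -m inch '[{"fingers":-1,"tx":0,"ty":0.006,"tz":0,"wx":0,"wy":-0.018,"wz":0},{"fingers":-1,"tx":0,"ty":0.006,"tz":0.0,"wx":0,"wy":-0.018,"wz":0},{"fingers":-1,"tx":0,"ty":0.006,"tz":0.02,"wx":0,"wy":-0.018,"wz":0},{"fingers":-1,"tx":0,"ty":0.0065,"tz":0.04,"wx":0,"wy":-0.018,"wz":0},{"fingers":-1,"tx":0,"ty":0.0065,"tz":0.055,"wx":0,"wy":-0.018,"wz":0},{"fingers":-1,"tx":0,"ty":0.0065,"tz":0.057,"wx":0,"wy":-0.018,"wz":0},{"fingers":-1,"tx":0,"ty":0.0065,"tz":0.057,"wx":0,"wy":-0.018,"wz":0}]'; python3 - <<'E'
from h import *
s=arm.state();print(cloc(s,s["tcp_pos"]),Rc.T@s["ft_force"])
rel(C(26,-1.5,122),Tool_c)
im=arm.camera("wrist");cv2.imwrite("pics/w19.png",cv2.resize(im[80:280,130:370],None,fx=3,fy=3,interpolation=2))
E
```

```text
clock: 21.6
tcp_pos: [0.5298, -0.2272, 0.1528]
tcp_rot: [-150.2, 0.0, -87.0]
ft_force: [-0.3, -0.7, -0.2]
finger_gap: 0.0199
[ 25.3  -1.4 129.4] [-0.41467263 -0.66593996 -0.01577465]
t [ 0.0002 -0.0007  0.0074] w [0.0036 0.0015 0.0011]
```

View pics/w19.png

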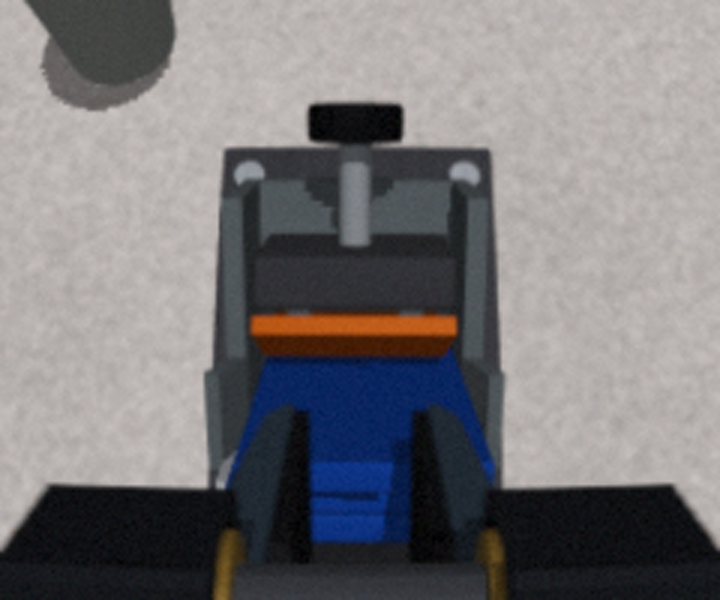

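```bash
python3 -m inch '[{"fingers":-1,"tx":0,"ty":-0.0005,"tz":0.002,"wx":0,"wy":0,"wz":0},{"fingers":-1,"tx":0,"ty":-0.0005,"tz":0.005,"wx":0,"wy":0,"wz":0},{"fingers":-1,"tx":0,"ty":-0.0005,"tz":0.008,"wx":0,"wy":0,"wz":0},{"fingers":-1,"tx":0,"ty":-0.0005,"tz":0.011,"wx":0,"wy":0,"wz":0},{"fingers":-1,"tx":0,"ty":-0.0005,"tz":0.011,"wx":0,"wy":0,"wz":0}]'; python3 - <<'E'
from h import *
s=arm.state();print(cloc(s,s["tcp_pos"]),Rc.T@s["ft_force"])
E
```

```text
clock: 22.15
tcp_pos: [0.5357, -0.2271, 0.1439]
tcp_rot: [-150.2, 0.0, -87.0]
ft_force: [0.4, 0.5, -0.7]
finger_gap: 0.0003
[ 26.1  -1.5 118.8] [ 0.02653705  0.50267931 -0.83217415]
```

```bash
python3 -m inch '[{"fingers":-1,"tx":0,"ty":0,"tz":0.002,"wx":0,"wy":0,"wz":0},{"fingers":-1,"tx":0,"ty":0,"tz":0.004,"wx":0,"wy":0,"wz":0},{"fingers":-1,"tx":0,"ty":0,"tz":0.004,"wx":0,"wy":0,"wz":0}]'; python3 - <<'E'
from h import *
s=arm.state();print(cloc(s,s["tcp_pos"]),Rc.T@s["ft_force"])
E
python3 -m inch '[{"fingers":-1,"tx":0,"ty":0,"tz":0.002,"wx":0,"wy":0,"wz":0},{"fingers":-1,"tx":0,"ty":0,"tz":0.003,"wx":0,"wy":0,"wz":0},{"fingers":-1,"tx":0,"ty":0,"tz":0.003,"wx":0,"wy":0,"wz":0}]'; python3 - <<'E'
from h import *
s=arm.state();print(cloc(s,s["tcp_pos"]),Rc.T@s["ft_force"])
E
```

```text
clock: 22.45
tcp_pos: [0.5378, -0.2271, 0.1406]
tcp_rot: [-150.2, -0.0, -87.0]
ft_force: [-1.5, -0.2, 0.9]
finger_gap: 0.0002
[ 26.1  -1.7 114.9] [-0.84153633 -0.16975249  1.56352602]
clock: 22.75
tcp_pos: [0.5393, -0.2271, 0.1382]
tcp_rot: [-150.1, -0.0, -87.0]
ft_force: [-3.2, -1.0, 4.3]
finger_gap: 0.0004
[ 26.2  -1.7 112.1] [-0.60880324 -0.84865596  5.34916174]
```

```bash
for i in 1; do python3 -m inch '[{"fingers":-1,"tx":0,"ty":0,"tz":0.0015,"wx":0,"wy":0,"wz":0},{"fingers":-1,"tx":0,"ty":0,"tz":0.002,"wx":0,"wy":0,"wz":0},{"fingers":-1,"tx":0,"ty":0,"tz":0.002,"wx":0,"wy":0,"wz":0}]'; python3 - <<'E'
from h import *
s=arm.state();print(cloc(s,s["tcp_pos"]),Rc.T@s["ft_force"])
E
done
python3 -m inch '[{"fingers":-1,"tx":0,"ty":0,"tz":0.001,"wx":0,"wy":0,"wz":0},{"fingers":-1,"tx":0,"ty":0,"tz":0.0015,"wx":0,"wy":0,"wz":0},{"fingers":-1,"tx":0,"ty":0,"tz":0.0015,"wx":0,"wy":0,"wz":0}]'; python3 - <<'E'
from h import *
s=arm.state();print(cloc(s,s["tcp_pos"]),Rc.T@s["ft_force"])
E
```

```text
clock: 23.05
tcp_pos: [0.54, -0.2268, 0.137]
tcp_rot: [-150.1, -0.0, -87.0]
ft_force: [-6.6, 0.4, 7.9]
finger_gap: 0.0002
[ 26.3  -1.5 110.7] [-1.68923535  0.7772015  10.15107283]
clock: 23.35
tcp_pos: [0.5403, -0.2265, 0.1371]
tcp_rot: [-150.1, -0.0, -86.9]
ft_force: [-11.1, 1.2, 14.6]
finger_gap: 0.0004
[ 26.6  -1.2 110.6] [-2.25686916  1.72864207 18.17678202]
```

```bash
python3 -m inch '[{"fingers":-1,"tx":0,"ty":0,"tz":0.001,"wx":0,"wy":0,"wz":0},{"fingers":-1,"tx":0,"ty":0,"tz":0.0015,"wx":0,"wy":0,"wz":0},{"fingers":-1,"tx":0,"ty":0,"tz":0.0015,"wx":0,"wy":0,"wz":0}]'; python3 - <<'E'
from h import *
s=arm.state();print(cloc(s,s["tcp_pos"]),Rc.T@s["ft_force"])
E
```

```text
clock: 23.65
tcp_pos: [0.5406, -0.2263, 0.1372]
tcp_rot: [-150.0, -0.1, -86.9]
ft_force: [-13.6, 1.0, 15.5]
finger_gap: 0.0004
[ 26.9  -1.  110.6] [-3.93534934  1.72576395 20.221975  ]
```

```bash
python3 -m inch '[{"fingers":-1,"tx":0,"ty":0,"tz":-0.01,"wx":0,"wy":0,"wz":0},{"fingers":-1,"tx":0,"ty":0,"tz":-0.04,"wx":0,"wy":0,"wz":0},{"fingers":0.6,"tx":0,"ty":0,"tz":-0.08,"wx":0,"wy":0,"wz":0},{"fingers":0.6,"tx":0,"ty":0,"tz":-0.1,"wx":0,"wy":0,"wz":0},{"fingers":0.6,"tx":0,"ty":0,"tz":-0.1,"wx":0,"wy":0,"wz":0},{"fingers":0.6,"tx":0,"ty":0,"tz":-0.1,"wx":0,"wy":0,"wz":0}]'; python3 - <<'E'
from h import *
s=arm.state();print(cloc(s,s["tcp_pos"]))
im=arm.camera("wrist");cv2.imwrite("pics/w20.png",im);cv2.imwrite("pics/w20b.png",cv2.resize(im[120:270,150:350],None,fx=4,fy=4,interpolation=2))
for p in [(0,30,110),(8,30,110),(16,30,110),(24,30,110),(0,-30,110),(24,-30,110)]: print((wproj(s,C(*p))-[150,120])*4)
im=arm.camera("scene");cv2.imwrite("pics/s20.png",cv2.resize(im[90:300,140:380],None,fx=3,fy=2.8,interpolation=2))
im=arm.camera("top");cv2.imwrite("pics/t20.png",cv2.resize(im[90:300,110:400],None,fx=2.7,fy=2.7,interpolation=2))
E
```

```text
clock: 24.25
tcp_pos: [0.4906, -0.2289, 0.2235]
tcp_rot: [-150.0, -0.1, -86.9]
ft_force: [-0.4, 0.0, -0.4]
finger_gap: 0.0296
[ 26.7  -1.  210.3]
[271.83102067 402.56367215]
[270.76444852 372.05162125]
[269.73679372 340.96417535]
[268.75211636 309.32849888]
[515.50333317 403.19444083]
[518.815308   309.93745925]
```

View pics/w20b.png

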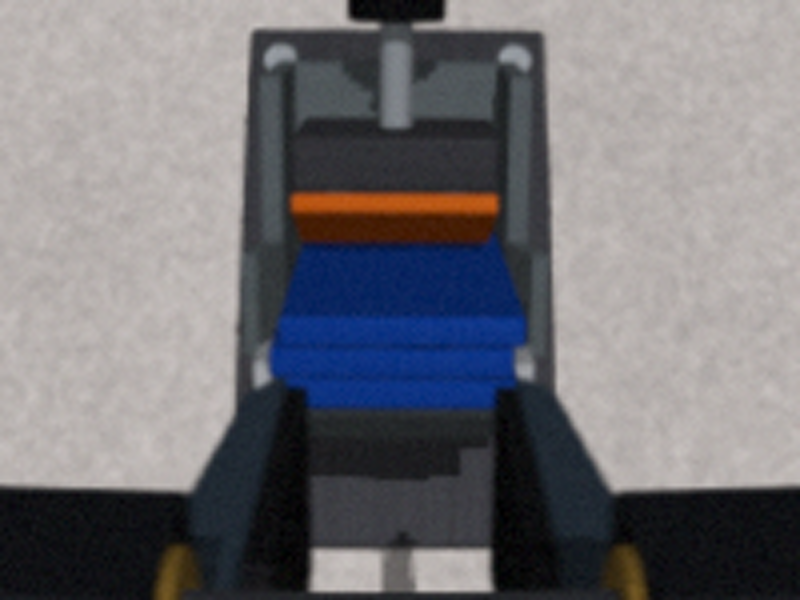

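View pics/s20.png

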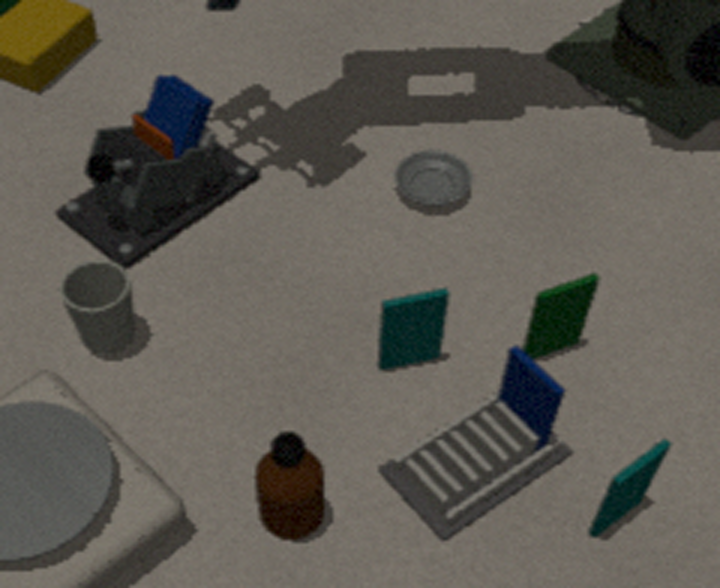

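View pics/t20.png

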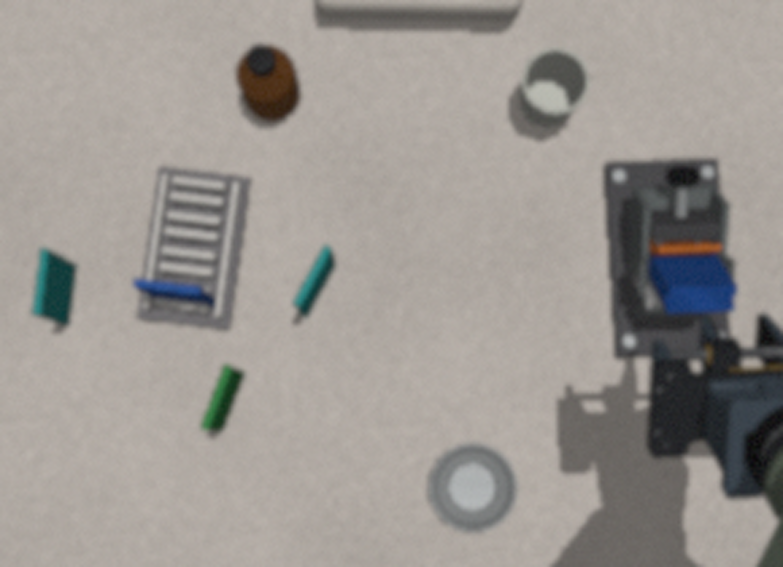

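The three plate tops are level: edges at rows 407/378/347/318, with gaps of 29–31 px where one plate thickness is 30–32. The fourth plate stands in the rack, and the bottle, beaker and dish haven't moved.

```bash
python3 - <<'E'
from cell import arm
print(arm.job_done(), arm.state()["clock"])
E
```

```text
the job is handed in; nothing more can be done
the job is handed in; nothing more can be done
```

The clamp now holds three blue plates, put in one at a time. The fourth is still standing in the rack. I handed the job in just after 24.25 s on the clock; no verdict is reported.

- **Loose plates:** The first two went in with no resistance I could measure and settled home, which left slack.
- **Snug plate:** The third stayed about 6 to 9 mm proud when I let it go. I pushed it down from above with closed fingers. It moved at about 5 to 10 N, then stopped firmly at cradle z = 110.6 mm while the force rose to about 20 N; home is 110 mm.
- **Last pictures:** The three plate tops are level to within about a millimetre, each about one plate thickness beyond the last. All the measured edges sit about 1.5 mm from where my clamp pose predicted, which I put down to calibration. The third plate sits about 2 mm sideways of the others, within the slot. By eye, the bottle, beaker, dish and look-alikes have not moved, and the gripper was clear of everything.
- **What disagreed or went unchecked:** While the gripper was inserting the third plate, the wrist showed almost no force, lower than I expected for the snug plate. That it is snug rests on it staying proud and on the push it took. I did not tug the pack to test the hold.

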